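# Photograph and case the wax seals

## Task

Slide the wooden case's cover open and lay every loose green wax seal from the table flat in its compartment, side by side. Only then, with the case still open, swivel and tilt the camera head so that its lens looks straight at the middle of the compartment, and leave it so for two seconds for the picture. After that slide the cover fully shut and tip the camera head back to level, without disturbing the jar, the signet or the burnisher.

Things in the scene. Friction and masses are not known exactly. Their poses are not given: they have to be found in the camera images.
- seal0: a dark green wax seal, a disc 40 mm across and 16 mm thick with a cross in relief on top; origin at its middle, z along the disc's axis. Three to five seals are present, the rest are None. They start lying flat on the table
- seal1: a dark green wax seal, a disc 40 mm across and 16 mm thick with a cross in relief on top; origin at its middle, z along the disc's axis. Three to five seals are present, the rest are None. They start lying flat on the table
- seal2: a dark green wax seal, a disc 40 mm across and 16 mm thick with a cross in relief on top; origin at its middle, z along the disc's axis. Three to five seals are present, the rest are None. They start lying flat on the table
- seal3: a dark green wax seal, a disc 40 mm across and 16 mm thick with a cross in relief on top; origin at its middle, z along the disc's axis. Three to five seals are present, the rest are None. They start lying flat on the table
- seal4: a dark green wax seal, a disc 40 mm across and 16 mm thick with a cross in relief on top; origin at its middle, z along the disc's axis. Three to five seals are present, the rest are None. They start lying flat on the table
- compartment (a point): centre of the inner floor (12 mm above the table) of the fixed elm case's compartment, 106 mm (x) by 240 mm (y) inside, 26 mm deep; walls 9 mm thick, top 38 mm above the table. Axes are the case's, -x towards the robot; to +x the case goes on to x = 190 mm as a solid deck at wall height, where the open cover rests; brass rails along both y sides reach 50 mm above the table
- cover (a joint): slide of the flat dark wooden cover (122 by 246 by 6 mm, top 45 mm above the table) along the case's x: 0 m fully shut over the compartment, 0.124 m fully open (away from the robot); it stays where it is left, friction about 2 N
- cover_knob (a point): centre of the top of the upright brass knob on the cover, 22 mm across and 31 mm tall (45 to 76 mm above the table); it stands 35 mm to -x of the cover's middle
- swivel (a joint): turn of the camera's fork about the upright axis of its fixed stand (through lens_mid), rad, positive anticlockwise from above, range -1.6 to 1.6; its zero depends on how the stand is set down; stays where it is left, friction 0.12 N m
- tilt (a joint): tilt of the camera head about the level axis through lens_mid: 0 level, positive lens down, range -0.5 to 1.1 rad; stays where it is left, friction 0.12 N m
- lens_mid (a point): crossing of the swivel and tilt axes, in the middle of the grey camera head (a 70 x 70 x 36 mm box with a black lens 30 mm across on its front), 160 mm above the table; x axis: line of sight out through the lens, y: tilt axis, z: up out of the head. The stand is a round 96 mm foot with a 24 mm post
- grip_bar (a point): middle of the head's bail handle, a round steel bar 10 mm thick along the head's y, 70 mm from lens_mid along the head's z; 54 mm clear between its two legs, 47 mm between bar and head. Axes as lens_mid. Pinched from above across the bar it turns in the grip, so it can be carried along to swivel and tilt the head
- jar: bystander: glass jar, 68 mm across, 95 mm tall with a brass lid; origin at its underside
- signet: bystander: upright bronze signet stamp, 28 mm across, 58 mm tall; origin at its underside
- burnisher: bystander: walnut-handled burnisher lying on the table, 160 mm long along its x, handle (22 mm) to -x; origin beneath the ferrule end of the handle
Mind the look-alikes: they are no part of the job. Of the things like the part that bears swivel, leave any that is blue or purple; of the rest the larger one is meant.

How it is judged:
By the outcome, as a careful person would: the job done as asked, in the order asked, and still so for the second after the job is handed in, with the robot touching nothing.
Of seal0, seal1, seal2, seal3, seal4 only 3 to 5 are there at a start; the rules pass over those that are not, and their reading is None.
At some moment in a run one of seal0, seal1, seal2, seal3, seal4 may be knocked a few centimetres aside while the robot is not near it.
Once in a run the grip may slacken for a moment while it holds something.
It also fails if it takes over 210 s, if anything falls off the work surface, if the arm or the gripper's body presses on something with over 40 N, if the wrist force passes 120 N, or if a joint passes its speed limit or range.

## Robot

A 6-joint arm with a two-finger parallel gripper is mounted at the origin on the work surface. World frame = base frame: x ahead of the robot, y to its left, z up, the work surface at z = 0. Lengths are in m, angles in rad, forces in N, time in s.
With the tool pointing down it reaches from about 0.35 to 0.875 m from the base axis. Payload 4.2 kg.
Tool frame: the origin (TCP) lies at the very end of the fingers, on their centre line; the grasp point (between the pads) lies env.grasp_offset behind it (env.grasp_offset is the distance from the TCP to the grasp point, in m); z points along the fingers, y is the line along which they close (so a half turn about z gives the same grasp; the last joint's range is limited). The gripper opens to 87 mm and grips with 3 to 60 N. Pads are 19 mm wide; open, the fingers measure 117 mm over their backs; the gripper's body (75 mm by 190 mm) begins 51 mm behind the grasp point.
Start: joints at [-0.895, 0.385, 0.008, 0, -1.194, -0.259], TCP at [0.253, -0.571, 0.223] pointing down, gripper open.
Joint ranges: [-3.14, 3.14], [-1.21, 2.06], [-1.07, 1.41], [-3.16, 2.05], [-2.99, -0.16], [-3.1, 3.1]. Speed limits (rad/s): [2.79, 2.79, 3.14, 3.14, 3.14, 3.14].

## Interface

Orientations are given as [roll, pitch, yaw] about the fixed x, y, z axes, in that order (R = Rz(yaw) Ry(pitch) Rx(roll)).
In Python, from cell import env, vision, job gives the robot as it stands.
- The arm moves only by the tool play_rows, never from a script. Its argument "series" is one flat list of numbers, 5 for each row, row after row: the finger opening in mm, from 0 to 87, then the shift along the tool's x, y, z each as a share of 0.4 m, from -1 to 1, then the turn about the tool's z as a share of 30 degrees, from -1 to 1. A call has 1 to 8 rows; each row is the pose to reach, as a shift and turn from the pose commanded when the call began, along the tool's axes at that moment; what a row does not reach only later rows make up. A row lasts 1/12 s, in which the tool goes at most 41.7 mm and 7.16 degrees, less where a joint would pass 70% of its speed; a pose out of reach is approached as far as the arm can. A call with a number of a shift or a turn outside -1 to 1 is refused whole. A call with a gripper value outside its range is refused whole. The fingers move at their own pace and stop on an object; "grip_force" is the grip in N (left out, the last holds). Time passes only in rows, so rows that repeat a pose let the fingers close. It gives the time, the measured TCP pose, the force, the opening and the grip force at its end, in the units of the state.
- env.observe(): the state, without advancing time (a new reading comes with each control period).
- vision.capture(name): name is "side" or "top"; returns a dict with "pixels" (400x640x3 uint8, red, green, blue), "fx", "fy", "cx", "cy" (pixels), "world_from_camera" (4x4, takes a point from camera to world coordinates). Camera axes: x right, y down, z forward; pixel columns grow to the right and rows downward; lengths in m; the calibration is good to about 2 mm. A picture is of the moment at which its call begins. There is no depth.
- job.job_done(): hands the job in; it is judged then, once.
The state is a dict: "time": time; "qpos": joint angles; "qvel": joint speeds; "effort": joint torques, N m; "ee_pos": TCP position; "ee_rot": TCP orientation; "force": force on the tool from outside, world axes, zero at the start; "ft_torque": the same for the moment, N m; "opening": finger opening in m; "finger_force": force on a finger pad.
Only numpy, scipy, OpenCV 4.12 (cv2) and the standard library are available. Lean on these libraries where they do the work, as an engineer would, in place of code of your own. Each camera call takes 0.05 s, during which the arm holds its last target. There are 200 camera calls.

## Working session

There is one attempt and no reset: what is moved stays moved. The work goes in short steps, Python scripts to look and compute and a tool call to move; the robot and the scene stay as the last step left them, time stands still between calls to the robot, and variables do not carry over. Pictures are saved under pics/ and viewed, at most 14 in all, crops included, and the job is handed in when it is done.

Besides the shell and the picture viewer there is one more tool, called after ">>>" by a JSON object that holds its "method" and its "body". play_rows: Moves the arm, as the interface text tells. Shift numbers are shares of 0.4 m and turn numbers shares of 30 degrees, none past 1 either way. Its arguments: {"type":"object","properties":{"series":{"type":"array"},"grip_force":{"type":"number"}},"required":["series"]}

```bash
ls; mkdir -p pics
python3 - <<'E'
from cell import env, vision, job
import cv2, numpy as np
for n in ("side","top"):
    c=vision.capture(n); cv2.imwrite(f"pics/{n}0.png",c["pixels"][:,:,::-1]); print(n,c["fx"],c["fy"],c["cx"],c["cy"],np.round(c["world_from_camera"],4).tolist())
print(env.grasp_offset, env.observe())
E
```

```text
pics
side 451.73644060684785 451.73644060684785 326.9432447256812 203.23535845838984 [[0.9437, -0.1928, 0.2686, 0.2164], [-0.3301, -0.5027, 0.799, -0.8842], [-0.019, -0.8427, -0.538, 0.7537], [0.0, 0.0, 0.0, 1.0]]
top 431.5276790475522 431.5276790475522 316.60288754603044 207.34733148032257 [[-0.0179, -0.9984, 0.0528, 0.4672], [-0.9998, 0.0181, 0.0031, -0.0075], [-0.0041, -0.0528, -0.9986, 1.4356], [0.0, 0.0, 0.0, 1.0]]
0.0187 {'time': 0.1, 'qpos': array([-8.95401375e-01,  3.85516492e-01,  6.75073161e-03, -4.50295604e-04,
       -1.19401257e+00, -2.58583011e-01]), 'qvel': array([-0.00056414, -0.00308613,  0.00256751,  0.00084984,  0.00068566,
        0.00055898]), 'effort': array([-8.28324719e-04, -3.91690850e+01,  1.87934768e+01,  4.23194960e+00,
        1.34108495e-02, -6.85460554e-05]), 'ee_pos': array([ 0.25281506, -0.57098613,  0.22153989]), 'ee_rot': array([ 3.13956952e+00, -1.02359932e-04, -2.72494670e+00]), 'force': array([0.23423171, 0.19831014, 0.47193009]), 'ft_torque': array([-0.03044557, -0.04578268, -0.00939834]), 'finger_force': 0.0, 'opening': 0.08737445794771213}
```

View pics/top0.png

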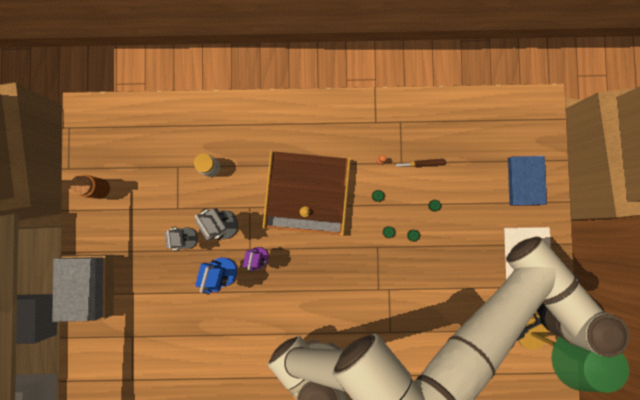

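View pics/side0.png

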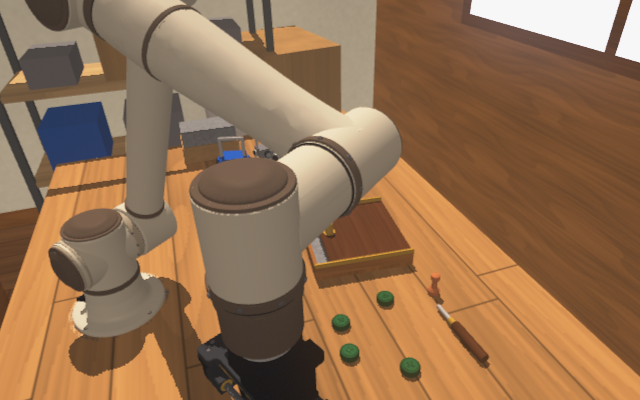

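The top view shows the case at about (308,192), with its knob at (305,212). There are four seals, at (378,196), (435,205), (389,232) and (414,236).

Possible mix-ups:
- **Camera stands:** large grey (216,223), small grey (180,238), blue (215,275) and purple (256,258). I choose the large grey one.
- **Seals:** the four dark green discs are the only candidates. The signet at (382,160) is reddish.

I'll check both choices in a close crop.

```bash
cat > h.py <<'E'
from cell import env, vision, job
import cv2, numpy as np
from scipy.spatial.transform import Rotation as R
def ray(c,u,v):
    T=np.array(c["world_from_camera"]); d=T[:3,:3]@np.array([(u-c["cx"])/c["fx"],(v-c["cy"])/c["fy"],1]); return T[:3,3],d
def onz(c,u,v,z):
    o,d=ray(c,u,v); return o+d*(z-o[2])/d[2]
def proj(c,p):
    T=np.linalg.inv(c["world_from_camera"]); q=T[:3,:3]@p+T[:3,3]; return q[0]/q[2]*c["fx"]+c["cx"],q[1]/q[2]*c["fy"]+c["cy"]
def green(c,z=0.016):
    h=cv2.cvtColor(c["pixels"],cv2.COLOR_RGB2HSV); m=cv2.inRange(h,(55,90,15),(90,255,140))
    out=[]
    for k in cv2.findContours(m,cv2.RETR_EXTERNAL,cv2.CHAIN_APPROX_NONE)[0]:
        a=cv2.contourArea(k)
        if 25<a<400:
            (u,v),r=cv2.minEnclosingCircle(k); M=cv2.moments(k); u,v=M["m10"]/M["m00"],M["m01"]/M["m00"]
            out.append((round(u,1),round(v,1),a,np.round(onz(c,u,v,z)[:2],4)))
    return out
def go(*targets):
    "targets (x,y,z,yaw_rad) -> shares from the present measured pose"
    s=env.observe(); P=s["ee_pos"]; Rm=R.from_euler("xyz",s["ee_rot"]); yaw=s["ee_rot"][2]
    print("t %.2f P %s yaw %.4f open %.4f F %s"%(s["time"],np.round(P,4),yaw,s["opening"],np.round(s["force"],1)))
    for t in targets:
        d=Rm.inv().apply(np.array(t[:3])-P)/0.4
        w=-(t[3]-yaw); w=(w+np.pi)%(2*np.pi)-np.pi
        print(np.round(t,4),"->",np.round(d,4),"turn",round(w/np.radians(30),3))
E
python3 - <<'E'
from h import *
c=vision.capture("top"); p=c["pixels"]
cv2.imwrite("pics/crop_a.png",cv2.resize(p[140:300,160:360],None,fx=4,fy=3.75,interpolation=cv2.INTER_CUBIC)[:,:,::-1])
for g in green(c): print("top",g)
d=vision.capture("side")
for g in green(d,0.010): print("side",g)
E
```

```text
top (413.2, 234.9, 66.5, array([ 0.4459, -0.3183]))
top (388.6, 232.0, 63.0, array([ 0.4571, -0.2377]))
top (434.3, 205.0, 63.0, array([ 0.5431, -0.3906]))
top (377.6, 195.3, 63.0, array([ 0.5785, -0.2048]))
side (348.5, 349.4, 108.0, array([ 0.4466, -0.3155]))
side (339.9, 319.1, 82.5, array([ 0.4592, -0.2332]))
```

View pics/crop_a.png

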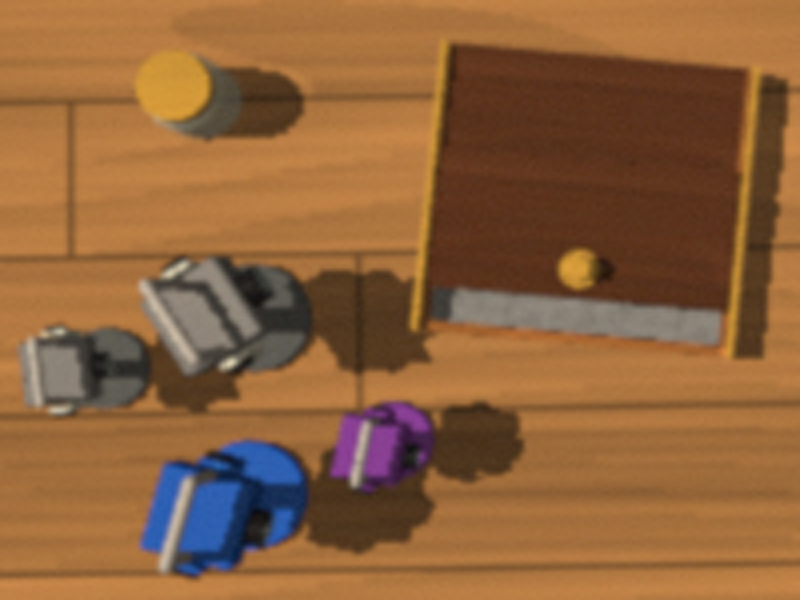

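The crop confirms the choice: the large grey head is at crop (205,315), with its foot around (255,318). The smaller grey one and the blue and purple ones are left alone. The cover is already slightly open, with its front edge at crop y≈300 and the knob at (578,268). Next I compute the case frame.

Run:
```python
from h import *
c=vision.capture("top"); p=c["pixels"]
h=cv2.cvtColor(p,cv2.COLOR_RGB2HSV)
f=lambda x,y:(160+x/4-.4,140+y/3.75-.4)
for n,x,y,z in [("LN",417,328,.05),("LF",447,42,.05),("RN",730,356,.05),("RF",756,70,.05),("knob",578,268,.076),("edgeL",452,290,.045),("edgeR",722,312,.045),("jar",174,87,.095)]:
    print(n,np.round(onz(c,*f(x,y),z)[:2],4))
# rails by colour
m=cv2.inRange(h,(18,130,120),(30,255,255)); m[:140]=0;m[245:]=0;m[:,:255]=0;m[:,360:]=0
for k in cv2.findContours(m,cv2.RETR_EXTERNAL,cv2.CHAIN_APPROX_NONE)[0]:
    if cv2.contourArea(k)>15:
        (u,v),wh,a=cv2.minAreaRect(k); print(round(cv2.contourArea(k)),np.round((u,v),1),np.round(wh,1),a, np.round(onz(c,u,v,.05 if max(wh)>30 else .07)[:2],4),[np.round(onz(c,*q,.05)[:2],4).tolist() for q in cv2.boxPoints(((u,v),wh,a))])
# stand foot grey: low saturation
g=cv2.inRange(h,(0,0,40),(180,70,255)); g[:,:190]=0;g[:,245:]=0;g[:195]=0;g[250:]=0
for k in cv2.findContours(g,cv2.RETR_EXTERNAL,cv2.CHAIN_APPROX_NONE)[0]:
    if cv2.contourArea(k)>50: print(cv2.boundingRect(k)); 
# foot right arc circle fit on points u>222
    q=k[:,0,:]; q=q[q[:,0]>=224].astype(float)
    if len(q)>10:
        A=np.c_[2*q,np.ones(len(q))]; s=np.linalg.lstsq(A,(q**2).sum(1),rcond=None)[0]; print("foot",s[:2],np.sqrt(s[2]+s[0]**2+s[1]**2),np.round(onz(c,s[0],s[1],.012)[:2],4))
```

```text
LN [0.4802 0.1673]
LF [0.7265 0.1401]
RN [ 0.4518 -0.0833]
RF [ 0.6975 -0.1095]
knob [0.5281 0.0364]
edgeL [0.5124 0.1393]
edgeR [ 0.4895 -0.0779]
jar [0.6842 0.3496]
56 [303.5 211.5] [9. 7.] 90.0 [0.527  0.0385] [[0.5426, 0.0502], [0.5422, 0.0277], [0.5132, 0.0282], [0.5136, 0.0507]]
73 [345.4 196. ] [ 2.3 76.3] 5.19442892074585 [ 0.5754 -0.0965] [[0.4539, -0.0792], [0.6988, -0.1067], [0.698, -0.114], [0.4531, -0.0864]]
75 [266.9 189. ] [ 2.6 76.4] 5.7105937004089355 [0.6026 0.156 ] [[0.4809, 0.1738], [0.7265, 0.1464], [0.7255, 0.1381], [0.4799, 0.1655]]
(190, 229, 7, 19)
(195, 209, 43, 31)
foot [226.1051418  224.74009404] 11.095270304306714 [0.4905 0.2965]
```

Run:
```python
from h import *
go((.39,-.267,.2,-2.2),(.528,.036,.15,-1.682))
```

```text
t 0.25 P [ 0.2529 -0.5712  0.222 ] yaw -2.7248 open 0.0873 F [ 0.2 -0.2 -0.4]
[ 0.39  -0.267  0.2   -2.2  ] -> [-0.6212  0.5567  0.0556] turn -1.002
[ 0.528  0.036  0.15  -1.682] -> [-1.2433  1.1096  0.1811] turn -1.992
```

>>> {"method": "play_rows", "body": {"series": [87,-0.62,0.556,0.05,-1,87,-0.62,0.556,0.05,-1,87,-0.62,0.556,0.05,-1,87,-0.62,0.556,0.05,-1,87,-0.62,0.556,0.05,-1,87,-0.62,0.556,0.05,-1,87,-0.62,0.556,0.05,-1,87,-0.62,0.556,0.05,-1], "grip_force": 20}}

```text
time: 0.92
ee_pos: [0.3899, -0.2662, 0.2027]
ee_rot: [-3.141, 0.0, -2.201]
force: [1.3, 0.3, 1.1]
opening: 0.0868
finger_force: 0.0
```

Run:
```python
from h import *
go((.528,.036,.15,-1.682))
```

```text
t 0.92 P [ 0.3899 -0.2662  0.2027] yaw -2.2014 open 0.0868 F [1.3 0.3 1.1]
[ 0.528  0.036  0.15  -1.682] -> [-0.8136  0.1667  0.1318] turn -0.992
```

>>> {"method": "play_rows", "body": {"series": [60,-0.814,0.167,0.13,-0.99,60,-0.814,0.167,0.13,-0.99,60,-0.814,0.167,0.13,-0.99,60,-0.814,0.167,0.13,-0.99,60,-0.814,0.167,0.13,-0.99,60,-0.814,0.167,0.13,-0.99,60,-0.814,0.167,0.13,-0.99,60,-0.814,0.167,0.13,-0.99]}}

```text
time: 1.58
ee_pos: [0.5267, 0.0337, 0.151]
ee_rot: [-3.141, 0.0, -1.682]
force: [0.7, -0.6, 0.3]
opening: 0.0604
finger_force: 0.0
```

Run:
```python
from h import *
d=vision.capture("side"); cv2.imwrite("pics/side1.png",d["pixels"][:,:,::-1])
print(green(d,.01))
go((.528,.036,.15,-1.682),(.528,.036,.052,-1.682))
```

```text
[(348.9, 349.2, 114.0, array([ 0.4477, -0.3154])), (340.1, 319.8, 102.5, array([ 0.4588, -0.2353])), (384.7, 295.1, 74.5, array([ 0.5822, -0.2005]))]
t 1.63 P [0.5303 0.0387 0.1498] yaw -1.6775 open 0.0599 F [ 3.4  2.9 -0.5]
[ 0.528  0.036  0.15  -1.682] -> [ 0.0073  0.005  -0.0006] turn 0.009
[ 0.528  0.036  0.052 -1.682] -> [0.0076 0.0057 0.2444] turn 0.009
```

View pics/side1.png

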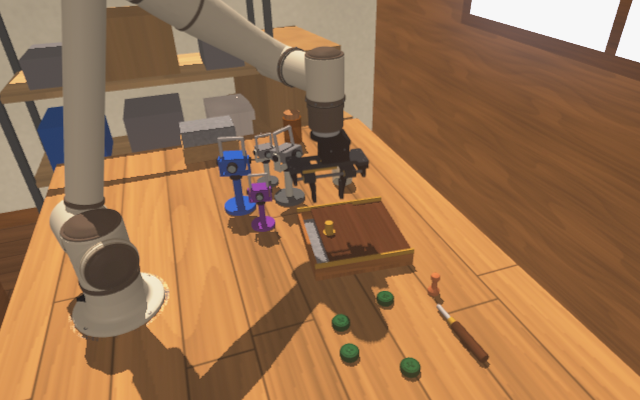

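The side view shows the knob at (329,228), the four seals clear, and the large grey camera head at (288,155) with its foot at (290,197). I now descend on the knob and measure meanwhile.

Run:
```python
from h import *
d=vision.capture("side")
h=cv2.cvtColor(d["pixels"],cv2.COLOR_RGB2HSV); m=cv2.inRange(h,(18,130,100),(32,255,255)); m[:215]=0;m[240:]=0;m[:,:320]=0;m[:,340:]=0
ys,xs=np.where(m); print(xs.min(),xs.max(),ys.min(),ys.max(), onz(d,xs.mean(),ys.mean(),.062))
cv2.imwrite("pics/cam_side.png",cv2.resize(d["pixels"][105:215,240:350],None,fx=5,fy=5,interpolation=cv2.INTER_CUBIC)[:,:,::-1])
go((.5275,.037,.054,-1.682))
```

```text
324 334 221 234 [0.52618579 0.02753497 0.062     ]
t 1.68 P [0.5283 0.036  0.1499] yaw -1.6770 open 0.0598 F [-1.  -1.1  0.6]
[ 0.5275  0.037   0.054  -1.682 ] -> [-0.0023  0.0024  0.2398] turn 0.009
```

View pics/cam_side.png

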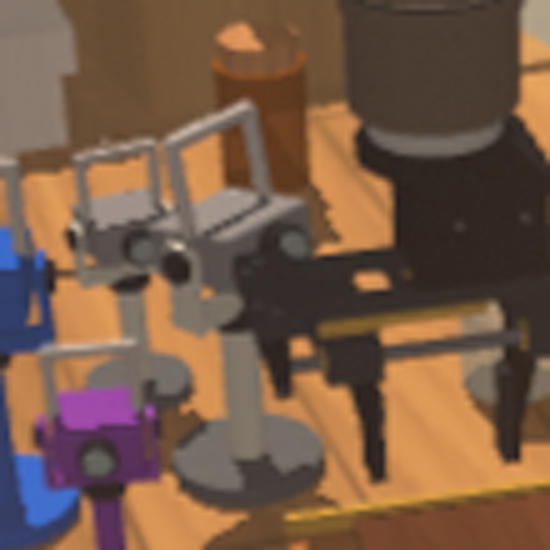

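The crop shows the large camera's foot at about (290,197) and its bar running from (273,135) to (290,126). Its lens side is hidden behind the gripper. Now I descend, close on the knob and slide the cover.

>>> {"method": "play_rows", "body": {"series": [60,0,0.002,0.1,0,60,0,0.002,0.2,0,60,0,0.002,0.24,0,60,0,0.002,0.24,0,20,0,0.002,0.24,0,10,0,0.002,0.24,0,10,0,0.002,0.24,0,10,0,0.002,0.24,0]}}

```text
time: 2.35
ee_pos: [0.5267, 0.0319, 0.0568]
ee_rot: [-3.138, 0.002, -1.683]
force: [0.6, -0.7, -0.1]
opening: 0.041
finger_force: 0.0
```

Run:
```python
from h import *
s=env.observe()["ee_pos"]; 
f=lambda d:(s[0]+d*np.cos(.111),s[1]-d*np.sin(.111),s[2],-1.682)
go(f(.04),f(.086),f(.09))
```

```text
t 2.35 P [0.5267 0.0319 0.0568] yaw -1.6828 open 0.0410 F [ 0.6 -0.7 -0.1]
[ 0.5664  0.0275  0.0568 -1.682 ] -> [-0.0001 -0.1     0.0003] turn -0.002
[ 0.6122  0.0224  0.0568 -1.682 ] -> [-2.00e-04 -2.15e-01  7.00e-04] turn -0.002
[ 0.6161  0.0219  0.0568 -1.682 ] -> [-2.00e-04 -2.25e-01  8.00e-04] turn -0.002
```

>>> {"method": "play_rows", "body": {"series": [10,0,0,0,0,10,0,0,0,0,10,0,0,0,0,10,0,0,0,0,10,0,0,0,0,10,0,-0.04,0,0,10,0,-0.08,0,0,10,0,-0.12,0,0]}}

```text
time: 3.02
ee_pos: [0.5734, 0.0265, 0.0559]
ee_rot: [3.141, 0.0, -1.682]
force: [-2.0, 1.0, 5.9]
opening: 0.0216
finger_force: 20.0
```

Run:
```python
from h import *
s=(.5267,.0319,.057)
f=lambda d:(s[0]+d*np.cos(.111),s[1]-d*np.sin(.111),s[2],-1.682)
go(f(.086),f(.09))
```

```text
t 3.02 P [0.5734 0.0265 0.0559] yaw -1.6823 open 0.0216 F [-2.   1.   5.9]
[ 0.6122  0.0224  0.057  -1.682 ] -> [-0.0006 -0.0975 -0.0029] turn -0.0
[ 0.6161  0.0219  0.057  -1.682 ] -> [-0.0006 -0.1075 -0.0029] turn -0.0
```

>>> {"method": "play_rows", "body": {"series": [10,0,-0.04,0,0,10,0,-0.07,0,0,10,0,-0.09,0,0,10,0,-0.1,0,0,10,0,-0.108,0,0,10,0,-0.108,0,0,10,0,-0.108,0,0,10,0,-0.108,0,0]}}

```text
time: 3.68
ee_pos: [0.6147, 0.0219, 0.0558]
ee_rot: [3.139, -0.0, -1.683]
force: [-5.4, 1.9, 8.1]
opening: 0.0214
finger_force: 20.0
```

>>> {"method": "play_rows", "body": {"series": [10,0,-0.005,0,0,10,0,-0.01,0,0,10,0,-0.01,0,0,10,0,-0.01,0,0,60,0,-0.01,0,0,60,0,-0.01,0,0,60,0,-0.01,0,0,60,0,-0.01,0,0]}}

```text
time: 4.35
ee_pos: [0.6202, 0.0211, 0.0547]
ee_rot: [-3.142, 0.0, -1.683]
force: [0.1, 1.5, -0.5]
opening: 0.0408
finger_force: 0.0
```

Run:
```python
from h import *
s=env.observe(); P=s["ee_pos"]
go((*P[:2],.2,-1.682),(.52,-.15,.2,-2.2))
```

```text
t 4.35 P [0.6202 0.0211 0.0547] yaw -1.6828 open 0.0408 F [ 0.1  1.5 -0.5]
[ 0.6202  0.0211  0.2    -1.682 ] -> [-0.     -0.     -0.3632] turn -0.001
[ 0.52 -0.15  0.2  -2.2 ] -> [ 0.453   0.2012 -0.3632] turn 0.988
```

Run:
```python
from h import *
c=vision.capture("top")
for g in green(c): print("top",g)
go((.6202,.0211,.15,-1.682),(.58,-.2035,.15,-1.682))
```

```text
top (413.1, 235.0, 67.5, array([ 0.4458, -0.318 ]))
top (388.6, 232.0, 63.0, array([ 0.4571, -0.2377]))
top (434.4, 205.0, 64.0, array([ 0.5429, -0.3907]))
top (377.4, 195.3, 64.5, array([ 0.5784, -0.2042]))
t 4.40 P [0.6203 0.021  0.0547] yaw -1.6829 open 0.0443 F [-0.5 -0.   0.2]
[ 0.6202  0.0211  0.15   -1.682 ] -> [-2.000e-04  3.000e-04 -2.382e-01] turn -0.002
[ 0.58   -0.2035  0.15   -1.682 ] -> [ 0.569   0.0374 -0.2383] turn -0.002
```

>>> {"method": "play_rows", "body": {"series": [65,0,0,-0.1,0,65,0,0,-0.2,0,65,0.06,0.005,-0.238,0,65,0.16,0.01,-0.238,0,65,0.28,0.02,-0.238,0,65,0.4,0.03,-0.238,0,65,0.5,0.035,-0.238,0,65,0.569,0.037,-0.238,0]}}

```text
time: 5.07
ee_pos: [0.5793, -0.2056, 0.1502]
ee_rot: [-3.141, 0.0, -1.683]
force: [0.6, 0.2, 1.2]
opening: 0.0649
finger_force: 0.0
```

Run:
```python
from h import *
c=vision.capture("top"); p=c["pixels"]
cv2.imwrite("pics/crop_b.png",cv2.resize(p[140:300,160:360],None,fx=4,fy=3.75,interpolation=cv2.INTER_CUBIC)[:,:,::-1])
d=vision.capture("side"); cv2.imwrite("pics/cam_side2.png",cv2.resize(d["pixels"][105:225,240:360],None,fx=5,fy=5,interpolation=cv2.INTER_CUBIC)[:,:,::-1])
go((.58,-.2035,.006,-1.682))
```

```text
t 5.17 P [ 0.5787 -0.2086  0.1498] yaw -1.6898 open 0.0651 F [-1.9 -0.3 -0. ]
[ 0.58   -0.2035  0.006  -1.682 ] -> [-0.0133 -0.0019  0.3595] turn -0.015
```

View pics/crop_b.png

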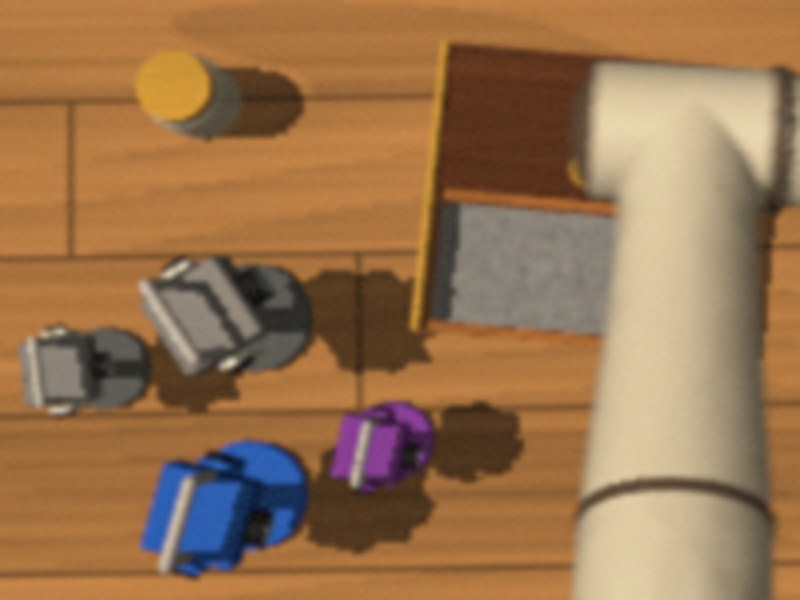

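View pics/cam_side2.png

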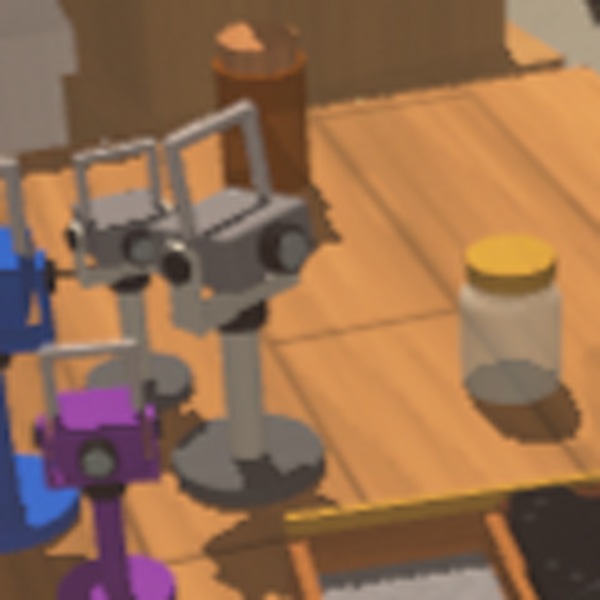

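Cover fully open: the far wall is visible at crop y≈200. The bar ends are at top crop (143,283) and (192,370), and at side crop (248,103) and (167,150). I triangulate the bar and the foot, then descend on the first seal.

Run:
```python
from h import *
c=vision.capture("top"); d=vision.capture("side")
f=lambda x,y:(160+x/4-.4,140+y/3.75-.4); g=lambda x,y:(240+x/5-.4,105+y/5-.4)
def tri(a,b):
    o1,d1=ray(c,*a);o2,d2=ray(d,*b); t=np.linalg.lstsq(np.c_[d1,-d2],o2-o1,rcond=None)[0]; p,q=o1+t[0]*d1,o2+t[1]*d2; return (p+q)/2,np.linalg.norm(p-q)
A=tri(f(144,285),g(248,106)); B=tri(f(192,369),g(168,150)); print(A,B,(A[0]+B[0])/2,A[0]-B[0])
print("foot side",[np.round(onz(d,*g(249,455),z)[:2],4) for z in (.008,.012,.016)], "foot top",np.round(onz(c,*f(255,318),.012)[:2],4))
print("foot right edge top",np.round(onz(c,*f(312,318),.012)[:2],4),"extremes y",onz(c,*f(270,264),.012)[:2],onz(c,*f(265,371),.012)[:2])
print("foot side L R",onz(d,*g(173,458),.012)[:2],onz(d,*g(326,458),.012)[:2])
print("lens ray side at z .16",onz(d,*g(292,247),.16))
go((.58,-.2035,.006,-1.682))
```

```text
(array([0.51405365, 0.33521397, 0.23001994]), np.float64(0.00014714477510729593)) (array([0.45394681, 0.30230901, 0.22534364]), np.float64(0.006510885349451595)) [0.48400023 0.31876149 0.22768179] [0.06010684 0.03290496 0.0046763 ]
foot side [array([0.4927, 0.308 ]), array([0.4912, 0.3017]), array([0.4897, 0.2953])] foot top [0.4917 0.3056]
foot right edge top [0.4909 0.2586] extremes y [0.53908139 0.2929238 ] [0.44506587 0.29770251]
foot side L R [0.44552217 0.31538139] [0.53545255 0.28077868]
lens ray side at z .16 [0.52221506 0.2831871  0.16      ]
t 5.27 P [ 0.5797 -0.2049  0.1498] yaw -1.6857 open 0.0653 F [ 0.1 -0.2  0.4]
[ 0.58   -0.2035  0.006  -1.682 ] -> [-0.0034 -0.0006  0.3595] turn -0.007
```

>>> {"method": "play_rows", "body": {"series": [65,0,0,0.1,0,65,0,0,0.2,0,65,0,0,0.3,0,60,0,0,0.35,0,55,0,0,0.36,0,30,0,0,0.36,0,30,0,0,0.36,0,30,0,0,0.36,0]}}

```text
time: 5.93
ee_pos: [0.582, -0.2032, 0.0085]
ee_rot: [-3.137, -0.0, -1.682]
force: [-0.1, 0.7, -0.1]
opening: 0.0422
finger_force: 0.1
```

>>> {"method": "play_rows", "body": {"series": [30,0,0,0,0,30,0,0,0,0,30,0,0,0,0,30,0,0,-0.05,0,30,0,0,-0.13,0,30,0,0,-0.22,0,30,0,0,-0.3,0,30,0,0,-0.3,0]}}

```text
time: 6.6
ee_pos: [0.5843, -0.2048, 0.1345]
ee_rot: [-3.127, -0.002, -1.681]
force: [1.2, -0.0, -0.3]
opening: 0.0385
finger_force: 20.0
```

```bash
cat >> h.py <<'E'
C=np.array([.526,.0365]); a=-.111
def case(x,y,z): return (C[0]+x*np.cos(a)-y*np.sin(a),C[1]+x*np.sin(a)+y*np.cos(a),z,-1.682)
E
python3 - <<'E'
from h import *
go(case(0,83,.1) if 0 else case(0,.083,.12),case(0,.083,.02),case(0,-.083,.12))
E
```

```text
t 6.60 P [ 0.5843 -0.2048  0.1345] yaw -1.6814 open 0.0385 F [ 1.2 -0.  -0.3]
[ 0.5352  0.119   0.12   -1.682 ] -> [-0.791   0.2117  0.0316] turn 0.001
[ 0.5352  0.119   0.02   -1.682 ] -> [-0.7915  0.2154  0.2816] turn 0.001
[ 0.5168 -0.046   0.12   -1.682 ] -> [-0.376   0.2119  0.0324] turn 0.001
```

>>> {"method": "play_rows", "body": {"series": [30,-0.09,0.024,0.01,0,30,-0.19,0.05,0.03,0,30,-0.29,0.078,0.03,0,30,-0.39,0.105,0.03,0,30,-0.49,0.132,0.03,0,30,-0.59,0.16,0.03,0,30,-0.69,0.19,0.03,0,30,-0.77,0.208,0.03,0]}}

```text
time: 7.27
ee_pos: [0.5305, 0.1141, 0.1145]
ee_rot: [-3.141, 0.0, -1.682]
force: [0.3, -0.5, -1.0]
opening: 0.0387
finger_force: 20.0
```

Run:
```python
from h import *
go(case(0,.083,.12),case(0,.083,.023))
```

```text
t 7.27 P [0.5305 0.1141 0.1145] yaw -1.6819 open 0.0387 F [ 0.3 -0.5 -1. ]
[ 0.5352  0.119   0.12   -1.682 ] -> [-0.0134 -0.0102 -0.0137] turn 0.0
[ 0.5352  0.119   0.023  -1.682 ] -> [-0.0133 -0.0102  0.2288] turn 0.0
```

>>> {"method": "play_rows", "body": {"series": [30,-0.013,-0.01,0.04,0,30,-0.013,-0.01,0.12,0,30,-0.013,-0.01,0.18,0,30,-0.013,-0.01,0.22,0,30,-0.013,-0.01,0.228,0,30,-0.013,-0.01,0.228,0,30,-0.013,-0.01,0.228,0,30,-0.013,-0.01,0.228,0]}}

```text
time: 7.93
ee_pos: [0.5372, 0.1168, 0.0243]
ee_rot: [-3.139, 0.001, -1.683]
force: [-0.3, 0.4, -0.8]
opening: 0.0387
finger_force: 20.0
```

>>> {"method": "play_rows", "body": {"series": [60,0,0,0,0,60,0,0,0,0,60,0,0,0,0,60,0,0,-0.04,0,60,0,0,-0.12,0,60,0,0,-0.2,0,60,0,0,-0.28,0,60,0,0,-0.28,0]}}

```text
time: 8.6
ee_pos: [0.5405, 0.1181, 0.1424]
ee_rot: [-3.129, 0.006, -1.681]
force: [1.5, 0.0, 0.2]
opening: 0.0598
finger_force: 0.0
```

Run:
```python
from h import *
c=vision.capture("top")
for g in green(c): print("top",g)
d=vision.capture("side")
for g in green(d,.01): print("side",g)
go((.4575,-.2365,.13,-1.682),(.4575,-.2365,.007,-1.682))
```

```text
top (413.1, 234.9, 66.0, array([ 0.4459, -0.318 ]))
top (388.6, 231.9, 62.0, array([ 0.4573, -0.2379]))
top (434.3, 205.0, 63.0, array([ 0.5431, -0.3906]))
side (349.1, 348.8, 65.5, array([ 0.4483, -0.3146]))
side (340.1, 319.1, 78.5, array([ 0.4596, -0.2335]))
side (322.2, 220.7, 44.5, array([0.544 , 0.1367]))
t 8.70 P [0.537  0.117  0.1369] yaw -1.6830 open 0.0595 F [ 0.1  0.6 -0.7]
[ 0.4575 -0.2365  0.13   -1.682 ] -> [0.9005 0.0985 0.0144] turn -0.002
[ 0.4575 -0.2365  0.007  -1.682 ] -> [0.9013 0.0995 0.3219] turn -0.002
```

>>> {"method": "play_rows", "body": {"series": [65,0.1,0.011,0.014,0,65,0.2,0.022,0.014,0,65,0.3,0.033,0.014,0,65,0.4,0.044,0.014,0,65,0.5,0.055,0.014,0,65,0.6,0.066,0.014,0,65,0.7,0.077,0.014,0,65,0.8,0.088,0.014,0]}}

```text
time: 9.37
ee_pos: [0.4637, -0.199, 0.1282]
ee_rot: [3.139, 0.0, -1.683]
force: [1.0, 0.9, 0.4]
opening: 0.0647
finger_force: 0.0
```

>>> {"method": "play_rows", "body": {"series": [65,0.06,0.006,0,0,65,0.1,0.0105,0.03,0,65,0.101,0.0105,0.1,0,65,0.101,0.0105,0.18,0,65,0.101,0.0105,0.24,0,65,0.101,0.0105,0.24,0,65,0.101,0.0105,0.24,0,65,0.101,0.0105,0.24,0]}}

```text
time: 10.03
ee_pos: [0.4574, -0.2373, 0.034]
ee_rot: [-3.141, -0.0, -1.682]
force: [0.3, -0.2, 0.3]
opening: 0.0649
finger_force: 0.0
```

Run:
```python
from h import *
go((.4575,-.2365,.0075,-1.682))
```

```text
t 10.03 P [ 0.4574 -0.2373  0.034 ] yaw -1.6821 open 0.0649 F [ 0.3 -0.2  0.3]
[ 0.4575 -0.2365  0.0075 -1.682 ] -> [-0.002   0.0001  0.0663] turn -0.0
```

Well aligned. Next: finish the descent, close, lift.

>>> {"method": "play_rows", "body": {"series": [65,-0.002,0,0.04,0,60,-0.002,0,0.066,0,30,-0.002,0,0.066,0,30,-0.002,0,0.066,0,30,-0.002,0,0.066,0,30,-0.002,0,0.066,0,30,-0.002,0,0.066,0,30,-0.002,0,0.066,0]}}

```text
time: 10.7
ee_pos: [0.4579, -0.2365, 0.0083]
ee_rot: [-3.139, -0.0, -1.682]
force: [-0.5, 1.2, 6.1]
opening: 0.0386
finger_force: 20.0
```

>>> {"method": "play_rows", "body": {"series": [30,0,0,0,0,30,0,0,0,0,30,0,0,-0.05,0,30,0,0,-0.13,0,30,0,0,-0.22,0,30,-0.02,0,-0.28,0,30,-0.06,0,-0.28,0,30,-0.12,0,-0.28,0]}}

```text
time: 11.37
ee_pos: [0.4633, -0.1891, 0.1211]
ee_rot: [-3.137, 0.0, -1.685]
force: [-0.4, 0.7, -0.9]
opening: 0.039
finger_force: 20.0
```

Run:
```python
from h import *
go(case(0,.028,.12),case(0,.028,.022))
```

```text
t 11.37 P [ 0.4633 -0.1891  0.1211] yaw -1.6854 open 0.0390 F [-0.4  0.7 -0.9]
[ 0.5291  0.0643  0.12   -1.682 ] -> [-0.6483 -0.091   0.0034] turn -0.006
[ 0.5291  0.0643  0.022  -1.682 ] -> [-0.6483 -0.0898  0.2484] turn -0.006
```

>>> {"method": "play_rows", "body": {"series": [30,-0.1,-0.014,0,0,30,-0.2,-0.028,0,0,30,-0.3,-0.042,0,0,30,-0.4,-0.056,0,0,30,-0.5,-0.07,0,0,30,-0.59,-0.083,0,0,30,-0.648,-0.09,0,0,30,-0.648,-0.09,0,0]}}

```text
time: 12.03
ee_pos: [0.5285, 0.0688, 0.1192]
ee_rot: [-3.14, 0.001, -1.678]
force: [-0.9, -0.8, -0.5]
opening: 0.0384
finger_force: 20.0
```

Run:
```python
from h import *
go(case(0,.028,.022))
```

```text
t 12.03 P [0.5285 0.0688 0.1192] yaw -1.6779 open 0.0384 F [-0.9 -0.8 -0.5]
[ 0.5291  0.0643  0.022  -1.682 ] -> [ 0.0113 -0.0022  0.2429] turn 0.008
```

>>> {"method": "play_rows", "body": {"series": [30,0.004,0,0.04,0,30,0.004,0,0.13,0,30,0.004,0,0.2,0,30,0.004,0,0.235,0,30,0.004,0,0.245,0,30,0.004,0,0.245,0,30,0.004,0,0.245,0,60,0.004,0,0.245,0]}}

```text
time: 12.7
ee_pos: [0.5273, 0.0631, 0.0216]
ee_rot: [-3.141, 0.001, -1.683]
force: [0.5, -0.9, 0.5]
opening: 0.041
finger_force: 0.0
```

>>> {"method": "play_rows", "body": {"series": [60,0,0,0,0,60,0,0,0,0,60,0,0,0,0,60,0,0,-0.05,0,60,0,0,-0.13,0,60,0,0,-0.21,0,60,0,0,-0.27,0,60,0.06,0,-0.27,0]}}

```text
time: 13.37
ee_pos: [0.529, 0.0424, 0.1352]
ee_rot: [-3.129, 0.005, -1.678]
force: [0.1, -0.9, -0.5]
opening: 0.0603
finger_force: 0.0
```

Run:
```python
from h import *
c=vision.capture("top")
for g in green(c): print("top",g)
d=vision.capture("side")
for g in green(d,.01): print("side",g)
go((.446,-.3175,.13,-1.682))
```

```text
top (413.2, 234.9, 66.5, array([ 0.4459, -0.3183]))
top (434.4, 205.0, 64.0, array([ 0.5429, -0.3907]))
side (348.8, 349.2, 101.0, array([ 0.4474, -0.3153]))
side (324.8, 231.8, 54.5, array([0.5333, 0.0827]))
side (322.2, 220.8, 48.5, array([0.5437, 0.136 ]))
t 13.47 P [0.5241 0.0383 0.1306] yaw -1.6847 open 0.0601 F [-0.6 -0.1 -0.6]
[ 0.446  -0.3175  0.13   -1.682 ] -> [0.906  0.0928 0.    ] turn -0.005
```

>>> {"method": "play_rows", "body": {"series": [65,0.1,0.01,0,0,65,0.2,0.02,0,0,65,0.3,0.03,0,0,65,0.4,0.041,0,0,65,0.5,0.051,0,0,65,0.6,0.061,0,0,65,0.7,0.072,0,0,65,0.8,0.082,0,0]}}

```text
time: 14.13
ee_pos: [0.4548, -0.2763, 0.1285]
ee_rot: [3.141, 0.0, -1.683]
force: [0.9, 0.1, -0.5]
opening: 0.0647
finger_force: 0.0
```

>>> {"method": "play_rows", "body": {"series": [65,0.06,0.006,0,0,65,0.1,0.0105,0.03,0,65,0.106,0.0105,0.1,0,65,0.106,0.0105,0.18,0,65,0.106,0.0105,0.24,0,65,0.106,0.0105,0.24,0,65,0.106,0.0105,0.24,0,65,0.106,0.0105,0.24,0]}}

```text
time: 14.8
ee_pos: [0.448, -0.3168, 0.0341]
ee_rot: [-3.14, -0.001, -1.682]
force: [0.9, -0.9, 0.4]
opening: 0.0648
finger_force: 0.0
```

Run:
```python
from h import *
d=vision.capture("side")
for g in green(d,.01): print("side",g)
go((.4463,-.317,.0085,-1.682))
```

```text
side (412.4, 363.2, 61.5, array([ 0.5518, -0.3898]))
side (346.4, 348.7, 85.0, array([ 0.4434, -0.3125]))
side (321.0, 220.8, 32.5, array([0.5407, 0.1376]))
t 14.85 P [ 0.4483 -0.3169  0.0346] yaw -1.6820 open 0.0649 F [-0.5  0.7  0.8]
[ 0.4463 -0.317   0.0085 -1.682 ] -> [0.0008 0.0052 0.0653] turn 0.0
```

>>> {"method": "play_rows", "body": {"series": [65,0,0.004,0.04,0,60,0,0.004,0.066,0,30,0,0.004,0.066,0,30,0,0.004,0.066,0,30,0,0.004,0.066,0,30,0,0.004,0.066,0,30,0,0.004,0.066,0,30,0,0.004,0.066,0]}}

```text
time: 15.52
ee_pos: [0.446, -0.3166, 0.0075]
ee_rot: [-3.14, -0.001, -1.683]
force: [-0.4, 0.5, 2.7]
opening: 0.0387
finger_force: 20.0
```

>>> {"method": "play_rows", "body": {"series": [30,0,0,0,0,30,0,0,0,0,30,0,0,-0.05,0,30,0,0,-0.13,0,30,0,0,-0.22,0,30,-0.02,0,-0.28,0,30,-0.06,0,-0.28,0,30,-0.12,0,-0.28,0]}}

```text
time: 16.18
ee_pos: [0.4514, -0.2693, 0.1202]
ee_rot: [-3.138, -0.001, -1.685]
force: [0.6, 0.1, -0.1]
opening: 0.0383
finger_force: 20.0
```

Run:
```python
from h import *
go(case(0,-.028,.12),case(0,-.028,.022))
```

```text
t 16.18 P [ 0.4514 -0.2693  0.1202] yaw -1.6854 open 0.0383 F [ 0.6  0.1 -0.1]
[ 0.5229  0.0087  0.12   -1.682 ] -> [-7.108e-01 -9.800e-02  6.000e-04] turn -0.006
[ 0.5229  0.0087  0.022  -1.682 ] -> [-0.7109 -0.097   0.2456] turn -0.006
```

>>> {"method": "play_rows", "body": {"series": [30,-0.1,-0.014,0,0,30,-0.2,-0.028,0,0,30,-0.3,-0.042,0,0,30,-0.4,-0.056,0,0,30,-0.5,-0.07,0,0,30,-0.6,-0.083,0,0,30,-0.68,-0.094,0,0,30,-0.705,-0.097,0,0]}}

```text
time: 16.85
ee_pos: [0.5218, 0.0109, 0.1184]
ee_rot: [-3.141, 0.0, -1.679]
force: [-0.1, -0.3, 0.5]
opening: 0.0388
finger_force: 20.0
```

>>> {"method": "play_rows", "body": {"series": [30,0,0,0,0,30,0,0,0.04,0,30,0,0,0.13,0,30,0,0,0.2,0,30,0,0,0.23,0,30,0,0,0.24,0,30,0,0,0.24,0,30,0,0,0.24,0]}}

```text
time: 17.52
ee_pos: [0.5212, 0.0066, 0.0232]
ee_rot: [-3.141, 0.0, -1.684]
force: [0.1, 0.4, -0.4]
opening: 0.0386
finger_force: 20.0
```

Run:
```python
from h import *
go(case(0,-.028,.0215))
```

```text
t 17.52 P [0.5212 0.0066 0.0232] yaw -1.6836 open 0.0386 F [ 0.1  0.4 -0.4]
[ 0.5229  0.0087  0.0215 -1.682 ] -> [-0.0057 -0.0037  0.0043] turn -0.003
```

>>> {"method": "play_rows", "body": {"series": [30,-0.004,-0.003,0.006,0,30,-0.004,-0.003,0.007,0,60,-0.004,-0.003,0.007,0,60,-0.004,-0.003,0.007,0,60,-0.004,-0.003,0.007,0,60,-0.004,-0.003,0.007,0,60,-0.004,-0.003,-0.05,0,60,-0.004,-0.003,-0.13,0]}}

```text
time: 18.18
ee_pos: [0.5197, 0.0081, 0.0727]
ee_rot: [3.135, -0.003, -1.683]
force: [0.7, 0.6, -1.0]
opening: 0.0593
finger_force: 0.0
```

Run:
```python
from h import *
c=vision.capture("top")
for g in green(c): print("top",g)
d=vision.capture("side")
for g in green(d,.01): print("side",g)
go((.5215,.009,.13,-1.682),(.5445,-.3895,.13,-1.682))
```

```text
top (434.4, 205.0, 64.0, array([ 0.5429, -0.3907]))
side (330.1, 244.1, 69.5, array([0.5285, 0.025 ]))
side (324.9, 231.8, 56.5, array([0.5336, 0.0828]))
side (323.3, 220.9, 39.0, array([0.5466, 0.1349]))
t 18.28 P [0.5257 0.0095 0.0793] yaw -1.6812 open 0.0598 F [ 0.7 -0.1  0.8]
[ 0.5215  0.009   0.13   -1.682 ] -> [ 0.0021  0.0091 -0.127 ] turn 0.001
[ 0.5445 -0.3895  0.13   -1.682 ] -> [ 0.9859 -0.1578 -0.1283] turn 0.001
```

>>> {"method": "play_rows", "body": {"series": [65,0,0,-0.08,0,65,0.08,-0.013,-0.128,0,65,0.18,-0.029,-0.128,0,65,0.28,-0.045,-0.128,0,65,0.38,-0.061,-0.128,0,65,0.48,-0.077,-0.128,0,65,0.58,-0.093,-0.128,0,65,0.68,-0.109,-0.128,0]}}

```text
time: 18.95
ee_pos: [0.5347, -0.2683, 0.1257]
ee_rot: [3.142, 0.0, -1.683]
force: [1.5, 1.2, 0.0]
opening: 0.0648
finger_force: 0.0
```

>>> {"method": "play_rows", "body": {"series": [65,0.1,-0.016,0,0,65,0.2,-0.032,0,0,65,0.28,-0.045,0,0,65,0.304,-0.049,0,0,65,0.304,-0.049,0.1,0,65,0.304,-0.049,0.18,0,65,0.304,-0.049,0.24,0,65,0.304,-0.049,0.24,0]}}

```text
time: 19.62
ee_pos: [0.5367, -0.387, 0.0233]
ee_rot: [3.13, 0.005, -1.684]
force: [-1.7, -0.1, -0.5]
opening: 0.065
finger_force: 0.0
```

Run:
```python
from h import *
c=vision.capture("top")
for g in green(c): print("top",g)
d=vision.capture("side")
for g in green(d,.01): print("side",g)
go((.5445,-.3895,.0085,-1.682))
```

```text
top (314.0, 213.5, 73.5, array([0.5221, 0.0058]))
top (297.1, 212.5, 75.0, array([0.5265, 0.0614]))
top (281.0, 209.7, 74.0, array([0.5366, 0.1145]))
side (405.8, 360.9, 37.5, array([ 0.5424, -0.3804]))
side (330.1, 243.5, 45.5, array([0.5293, 0.0274]))
side (325.2, 231.5, 43.0, array([0.5347, 0.0837]))
side (322.2, 220.4, 38.0, array([0.5445, 0.1379]))
t 19.72 P [ 0.5408 -0.3892  0.0294] yaw -1.6819 open 0.0649 F [ 0.  -0.4  0.5]
[ 0.5445 -0.3895  0.0085 -1.682 ] -> [-0.0002 -0.0095  0.0522] turn 0.0
```

>>> {"method": "play_rows", "body": {"series": [65,0,-0.004,0.03,0,60,0,-0.004,0.05,0,30,0,-0.004,0.053,0,30,0,-0.004,0.053,0,30,0,-0.004,0.053,0,30,0,-0.004,0.053,0,30,0,-0.004,0.053,0,30,0,-0.004,0.053,0]}}

```text
time: 20.38
ee_pos: [0.5429, -0.3899, 0.0093]
ee_rot: [-3.14, -0.0, -1.683]
force: [-0.3, -0.0, 2.8]
opening: 0.0385
finger_force: 20.0
```

>>> {"method": "play_rows", "body": {"series": [30,0,0,0,0,30,0,0,0,0,30,0,0,-0.05,0,30,0,0,-0.13,0,30,0,0,-0.22,0,30,-0.02,0,-0.28,0,30,-0.06,0,-0.28,0,30,-0.12,0.02,-0.28,0]}}

```text
time: 21.05
ee_pos: [0.5417, -0.3421, 0.1224]
ee_rot: [-3.136, -0.001, -1.685]
force: [0.4, 0.5, -0.7]
opening: 0.0385
finger_force: 20.0
```

Run:
```python
from h import *
go(case(0,-.083,.12),case(0,-.083,.022))
```

```text
t 21.05 P [ 0.5417 -0.3421  0.1224] yaw -1.6847 open 0.0385 F [ 0.4  0.5 -0.7]
[ 0.5168 -0.046   0.12   -1.682 ] -> [-0.7285  0.1459  0.0042] turn -0.005
[ 0.5168 -0.046   0.022  -1.682 ] -> [-0.7289  0.1472  0.2492] turn -0.005
```

>>> {"method": "play_rows", "body": {"series": [30,-0.1,0.02,0,0,30,-0.2,0.04,0,0,30,-0.3,0.06,0,0,30,-0.4,0.08,0,0,30,-0.5,0.1,0,0,30,-0.6,0.12,0,0,30,-0.68,0.137,0,0,30,-0.723,0.146,0,0]}}

```text
time: 21.72
ee_pos: [0.5131, -0.0441, 0.1203]
ee_rot: [3.141, 0.0, -1.68]
force: [0.6, -0.0, -0.5]
opening: 0.0387
finger_force: 20.0
```

>>> {"method": "play_rows", "body": {"series": [30,0,0,0,0,30,0,0,0.04,0,30,0,0,0.13,0,30,0,0,0.2,0,30,0,0,0.23,0,30,0,0,0.24,0,30,0,0,0.24,0,30,0,0,0.24,0]}}

```text
time: 22.38
ee_pos: [0.5148, -0.0475, 0.0251]
ee_rot: [-3.141, 0.0, -1.683]
force: [0.3, -1.2, 0.3]
opening: 0.0387
finger_force: 20.0
```

Run:
```python
from h import *
go(case(0,-.083,.0225))
```

```text
t 22.38 P [ 0.5148 -0.0475  0.0251] yaw -1.6831 open 0.0387 F [ 0.3 -1.2  0.3]
[ 0.5168 -0.046   0.0225 -1.682 ] -> [-0.0044 -0.0045  0.0064] turn -0.002
```

>>> {"method": "play_rows", "body": {"series": [30,-0.003,-0.003,0.007,0,30,-0.003,-0.003,0.008,0,60,-0.003,-0.003,0.008,0,60,-0.003,-0.003,0.008,0,60,-0.003,-0.003,0.008,0,60,-0.003,-0.003,0.008,0,60,-0.003,-0.003,-0.05,0,60,-0.003,-0.003,-0.13,0]}}

```text
time: 23.05
ee_pos: [0.5131, -0.0465, 0.0748]
ee_rot: [3.134, -0.002, -1.683]
force: [0.4, 0.1, 1.1]
opening: 0.0592
finger_force: 0.0
```

Run:
```python
from h import *
psi=np.radians(-61.1)  # head heading; tool y along heading: yaw = heading+90 or -90
go((.515,-.048,.3,-1.682),(.49,.1,.32,-1.682),(.484,.3188,.3,np.radians(-61.1-90)),(.484,.3188,.212,np.radians(-61.1-90)))
```

```text
t 23.05 P [ 0.5131 -0.0465  0.0748] yaw -1.6833 open 0.0592 F [0.4 0.1 1.1]
[ 0.515 -0.048  0.3   -1.682] -> [ 0.0044 -0.001  -0.5631] turn -0.002
[ 0.49   0.1    0.32  -1.682] -> [-0.3562  0.103  -0.613 ] turn -0.002
[ 0.484   0.3188  0.3    -2.6372] -> [-0.8981  0.179  -0.5635] turn 1.822
[ 0.484   0.3188  0.212  -2.6372] -> [-0.8986  0.1774 -0.3435] turn 1.822
```

>>> {"method": "play_rows", "body": {"series": [50,0,0,-0.1,0,50,0,0,-0.2,0.1,50,0,0,-0.3,0.3,50,0,0,-0.4,0.5,50,-0.02,0,-0.5,0.7,50,-0.06,0.02,-0.58,0.9,50,-0.14,0.04,-0.6,1,50,-0.22,0.06,-0.6,1]}}

```text
time: 23.72
ee_pos: [0.5025, 0.0447, 0.3208]
ee_rot: [-3.137, 0.007, -2.21]
force: [0.7, 0.5, -0.8]
opening: 0.0499
finger_force: 0.0
```

Run:
```python
from h import *
c=vision.capture("top"); d=vision.capture("side")
for g in green(c): print("top",g)
for g in green(d,.025): print("side",g)
go((.484,.3188,.3,-2.637),(.484,.3188,.2095,-2.637))
```

```text
top (330.6, 215.3, 70.5, array([ 0.5151, -0.0486]))
side (334.7, 256.1, 55.0, array([ 0.5165, -0.0441]))
side (329.9, 243.5, 47.0, array([0.5226, 0.0093]))
side (325.1, 231.6, 44.0, array([0.5281, 0.064 ]))
side (322.1, 220.2, 34.0, array([0.5378, 0.1186]))
t 23.82 P [0.5011 0.0471 0.3176] yaw -2.2021 open 0.0501 F [-0.2  0.2 -0.3]
[ 0.484   0.3188  0.3    -2.637 ] -> [-0.5229  0.4355  0.0454] turn 0.831
[ 0.484   0.3188  0.2095 -2.637 ] -> [-0.5223  0.4357  0.2716] turn 0.831
```

>>> {"method": "play_rows", "body": {"series": [50,-0.07,0.058,0.02,0.2,50,-0.14,0.116,0.03,0.4,50,-0.21,0.175,0.04,0.6,50,-0.28,0.233,0.045,0.8,50,-0.35,0.29,0.045,0.83,50,-0.42,0.35,0.045,0.83,50,-0.49,0.408,0.045,0.83,50,-0.522,0.435,0.045,0.83]}}

```text
time: 24.48
ee_pos: [0.4851, 0.3184, 0.2977]
ee_rot: [3.142, -0.001, -2.639]
force: [1.0, 0.0, -0.0]
opening: 0.05
finger_force: 0.0
```

Run:
```python
from h import *
d=vision.capture("side"); cv2.imwrite("pics/cam_side3.png",cv2.resize(d["pixels"][65:215,230:380],None,fx=4,fy=4,interpolation=cv2.INTER_CUBIC)[:,:,::-1])
go((.484,.3188,.3,-2.637),(.484,.3188,.2095,-2.637))
```

```text
t 24.53 P [0.4852 0.3195 0.2973] yaw -2.6375 open 0.0501 F [1.2 0.5 0.3]
[ 0.484   0.3188  0.3    -2.637 ] -> [ 0.0035 -0.     -0.0067] turn -0.001
[ 0.484   0.3188  0.2095 -2.637 ] -> [ 3.400e-03 -1.000e-04  2.195e-01] turn -0.001
```

View pics/cam_side3.png

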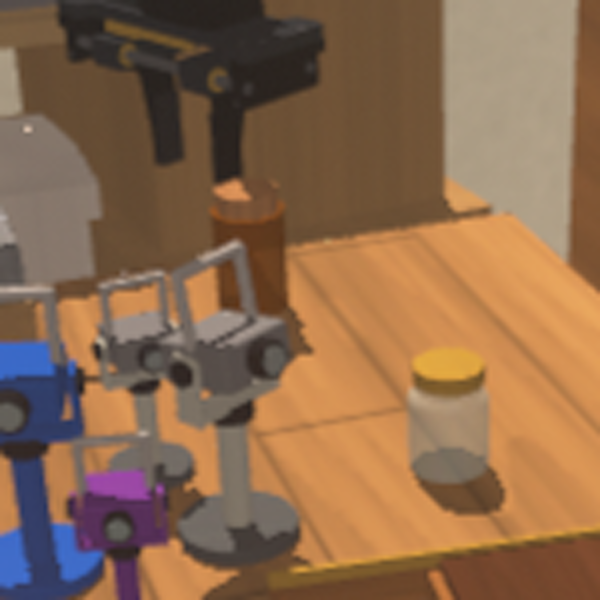

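The fingers straddle a point right above the bar: tips at crop (170,160) and (228,180), bar middle at about (210,260). Descending and pinching.

>>> {"method": "play_rows", "body": {"series": [50,0.002,0,0.06,0,50,0.002,0,0.12,0,50,0.002,0,0.18,0,50,0.002,0,0.21,0,30,0.002,0,0.219,0,20,0.002,0,0.219,0,20,0.002,0,0.219,0,20,0.002,0,0.219,0], "grip_force": 15}}

```text
time: 25.2
ee_pos: [0.4856, 0.3151, 0.2125]
ee_rot: [3.141, 0.003, -2.641]
force: [0.6, -0.2, -0.0]
opening: 0.0309
finger_force: 0.0
```

>>> {"method": "play_rows", "body": {"series": [0,0,0,0,0,0,0,0,0,0,0,0,0,0,0,0,0,0,0,0,0,0,0,0,0,0,0,0,0,0,0,0,0,0,0,0,0,0,0,0]}}

```text
time: 25.87
ee_pos: [0.4851, 0.315, 0.2116]
ee_rot: [-3.141, 0.001, -2.641]
force: [0.8, -1.4, 3.7]
opening: 0.0096
finger_force: 14.9
```

Run:
```python
from h import *
s=env.observe(); print(s["opening"],s["finger_force"],s["force"])
d=vision.capture("side"); cv2.imwrite("pics/cam_side4.png",cv2.resize(d["pixels"][95:215,240:360],None,fx=5,fy=5,interpolation=cv2.INTER_CUBIC)[:,:,::-1])
go((.484,.3188,.2095,-2.637))
```

```text
0.009643978662645464 14.891639649868011 [ 0.78271063 -1.3530624   3.66894427]
t 25.92 P [0.4851 0.3151 0.2117] yaw -2.6407 open 0.0096 F [ 0.2 -0.9  3.9]
[ 0.484   0.3188  0.2095 -2.637 ] -> [-0.002   0.0096  0.0054] turn -0.007
```

View pics/cam_side4.png

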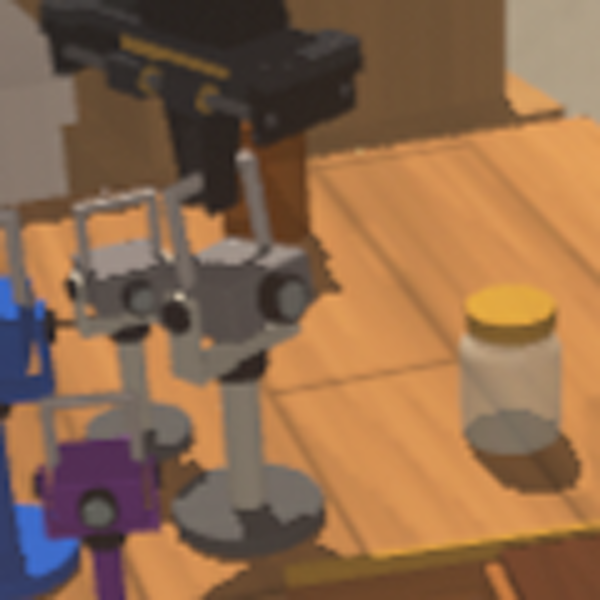

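The bar is pinched at 9.6 mm, as the crop shows, with the fingers around its middle. Before carrying it I refine the position of the stand's axis.

Run:
```python
from h import *
c=vision.capture("top"); d=vision.capture("side")
c0={k:c[k] for k in c}; c0["pixels"]=cv2.imread("pics/top0.png")[:,:,::-1]
f=lambda x,y:(160+x/4-.4,140+y/3.75-.4)
for z in (.16,.165,.17): print(z,onz(c,*f(178,268),z)[:2],onz(c,*f(233,362),z)[:2],onz(c,*f(205.5,315),z)[:2])
# foot: grayish pixels, upscaled edges, in both views
def foot(img,box,cam,name,z):
    u0,u1,v0,v1=box; h=cv2.cvtColor(np.ascontiguousarray(img),cv2.COLOR_RGB2HSV); m=(h[:,:,1]<75)&(h[:,:,2]<190)
    m=m[v0:v1,u0:u1].astype(np.uint8); k=max(cv2.findContours(m,cv2.RETR_EXTERNAL,cv2.CHAIN_APPROX_NONE)[0],key=cv2.contourArea)[:,0,:]+[u0,v0]
    return k
k=foot(c0["pixels"],(215,245,200,245),c,"t",.01)
k=k[(k[:,0]>225)]; print(k.tolist())
for z in (.008,.012):
    w=np.array([onz(c,u,v,z)[:2] for u,v in k])
    from scipy.optimize import least_squares
    r=least_squares(lambda q:np.hypot(*(w-q).T)-.048,[.49,.304],loss="soft_l1",f_scale=.002); print("foot top",z,r.x,np.round(r.fun*1e3,1).tolist())
k=foot(d["pixels"],(270,310,186,212),d,"s",.01); print(k.tolist())
```

```text
0.16 [0.52967967 0.32989182] [0.45485593 0.28956718] [0.49220803 0.30969729]
0.165 [0.52943467 0.32856954] [0.45490421 0.28840297] [0.4921099  0.30845417]
0.17 [0.52918967 0.32724727] [0.45495249 0.28723875] [0.49201177 0.30721105]
[[226, 237], [227, 237], [228, 237], [229, 237], [230, 236], [231, 236], [232, 235], [233, 234], [234, 233], [235, 232], [235, 231], [236, 230], [236, 229], [236, 228], [236, 227], [237, 226], [236, 225], [237, 224], [236, 223], [236, 222], [236, 221], [236, 220], [235, 219], [235, 218], [234, 217], [234, 216], [233, 215], [232, 214], [231, 213], [230, 212], [229, 212], [228, 212], [227, 212], [226, 211]]
foot top 0.008 [0.49133112 0.31116422] [-4.7, -3.5, -2.1, -0.6, -1.6, 0.4, 0.1, 0.3, 0.9, 1.9, 0.4, 2.0, 0.9, 0.0, -0.7, 2.1, -1.4, 1.9, -1.2, -0.8, -0.1, 0.8, -1.2, 0.2, -1.1, 0.7, 0.2, 0.0, 0.4, 1.2, -0.5, -2.0, -3.3, -1.2]
foot top 0.012 [0.49125863 0.31043569] [-4.8, -3.6, -2.2, -0.6, -1.6, 0.4, 0.1, 0.3, 0.9, 1.9, 0.4, 2.0, 0.9, 0.0, -0.7, 2.1, -1.4, 1.9, -1.2, -0.8, -0.1, 0.8, -1.2, 0.2, -1.1, 0.7, 0.2, 0.0, 0.4, 1.1, -0.5, -2.1, -3.4, -1.3]
[[286, 
[... 157 characters left out ...]
94], [275, 195], [274, 196], [275, 197], [275, 198], [275, 199], [276, 200], [276, 201], [277, 202], [278, 203], [279, 203], [280, 204], [281, 204], [282, 204], [283, 205], [284, 205], [285, 205], [286, 205], [287, 205], [288, 205], [289, 205], [290, 205], [291, 205], [292, 205], [293, 205], [294, 204], [295, 204], [296, 204], [297, 204], [298, 203], [299, 202], [300, 202], [301, 201], [302, 200], [303, 199], [303, 198], [303, 197], [303, 196], [303, 195], [303, 194], [303, 193], [303, 192], [302, 191], [301, 190], [300, 190], [299, 189], [298, 189], [297, 189], [296, 188], [295, 188], [294, 188], [293, 188], [292, 188], [291, 187], [291, 186], [290, 186], [289, 186], [288, 186], [287, 186]]
```

```bash
cat >> h.py <<'E'
L=np.array([.492,.309]); Cr=np.array([.5265,.0375])
v=Cr-L; H1=np.arctan2(v[1],v[0]); T1=np.arctan2(.148,np.hypot(*v))
def bar(h,t,z0): return (L[0]+.07*np.sin(t)*np.cos(h),L[1]+.07*np.sin(t)*np.sin(h),z0+.07*np.cos(t),h-np.pi/2)
E
python3 - <<'E'
from h import *
s=env.observe(); P=s["ee_pos"]; h0=s["ee_rot"][2]+np.pi/2; r=P[:2]-L
al=r@[np.cos(h0),np.sin(h0)]; t0=np.arcsin(al/.07); off=r-al*np.array([np.cos(h0),np.sin(h0)]); print(h0,t0,off,H1,T1)
z0=P[2]-.07*np.cos(t0); print("z0",z0)
W=[]
for k in np.linspace(0,1,8)[1:]:
    b=np.array(bar(h0+(H1-h0)*k,t0+(T1-t0)*k,z0)); b[:2]+=off*(1-k); W.append(b)
go(*W)
E
```

```text
-1.0700195901416891 -0.1233447200722701 [-0.0027483  -0.00150418] -1.4444019061157491 0.4957301642086818
z0 0.14216282589159307
t 26.02 P [0.4851 0.3151 0.2116] yaw -2.6408 open 0.0091 F [ 1.3 -0.4  4.2]
[ 0.4886  0.3099  0.2121 -2.6943] -> [-0.0014 -0.0154 -0.0012] turn 0.102
[ 0.4915  0.3045  0.2121 -2.7478] -> [-0.0012 -0.0308 -0.0011] turn 0.204
[ 0.4937  0.2988  0.2115 -2.8013] -> [ 0.0006 -0.046   0.0004] turn 0.306
[ 0.4953  0.293   0.2103 -2.8547] -> [ 0.004  -0.0606  0.0033] turn 0.409
[ 0.4963  0.2872  0.2086 -2.9082] -> [ 0.0089 -0.0744  0.0075] turn 0.511
[ 0.4966  0.2815  0.2064 -2.9617] -> [ 0.0152 -0.0873  0.013 ] turn 0.613
[ 0.4962  0.276   0.2037 -3.0152] -> [ 0.0226 -0.099   0.0197] turn 0.715
```

>>> {"method": "play_rows", "body": {"series": [0,-0.001,-0.015,-0.001,0.1,0,-0.001,-0.031,-0.001,0.2,0,0.001,-0.046,0,0.31,0,0.004,-0.061,0.003,0.41,0,0.009,-0.074,0.008,0.51,0,0.015,-0.087,0.013,0.61,0,0.0226,-0.099,0.02,0.715,0,0.0226,-0.099,0.02,0.715]}}

```text
time: 26.68
ee_pos: [0.4958, 0.2757, 0.2033]
ee_rot: [3.141, 0.0, -3.017]
force: [-0.4, -0.8, 3.1]
opening: 0.0091
finger_force: 15.0
```

>>> {"method": "play_rows", "body": {"series": [0,0,0,0,0,0,0,0,0,0,0,0,0,0,0,0,0,0,0,0,0,0,0,0,0,0,0,0,0,0,0,0,0,0,0,0,0,0,0,0]}}

```text
time: 27.35
ee_pos: [0.4958, 0.2757, 0.2032]
ee_rot: [-3.141, -0.0, -3.015]
force: [-0.8, -3.5, 5.0]
opening: 0.0093
finger_force: 15.0
```

Run:
```python
from h import *
d=vision.capture("side"); cv2.imwrite("pics/cam_side5.png",cv2.resize(d["pixels"][95:215,240:360],None,fx=5,fy=5,interpolation=cv2.INTER_CUBIC)[:,:,::-1])
go((.4962,.276,.2037,-3.0152))
```

```text
t 27.40 P [0.4958 0.2757 0.2032] yaw -3.0152 open 0.0095 F [-0.5 -3.1  4.1]
[ 0.4962  0.276   0.2037 -3.0152] -> [-0.0011  0.0007 -0.0014] turn -0.0
```

View pics/cam_side5.png

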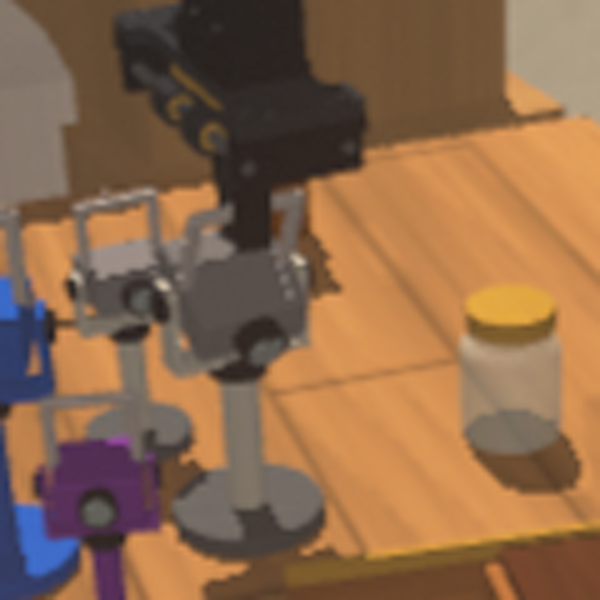

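The head is now turned toward the case with the lens down, at crop (262,345). I release, lift and measure the aim by sight.

>>> {"method": "play_rows", "body": {"series": [40,0,0,0,0,40,0,0,0,0,40,0,0,0,0,40,0,0,0,0,40,0,0,0,0,40,0,0,-0.06,0,40,0,0,-0.14,0,40,0,0,-0.22,0]}}

```text
time: 28.07
ee_pos: [0.4954, 0.2756, 0.2911]
ee_rot: [-3.14, -0.002, -3.015]
force: [0.2, 0.9, -0.2]
opening: 0.0393
finger_force: 0.0
```

>>> {"method": "play_rows", "body": {"series": [40,0.1,0.04,-0.04,0,40,0.2,0.08,-0.05,0,40,0.3,0.12,-0.05,0,40,0.4,0.16,-0.05,0,40,0.4,0.16,-0.05,0,40,0.4,0.16,-0.05,0,40,0.4,0.16,-0.05,0,40,0.4,0.16,-0.05,0]}}

```text
time: 28.73
ee_pos: [0.3298, 0.3193, 0.3109]
ee_rot: [-3.141, 0.0, -3.016]
force: [-0.0, 0.6, 0.4]
opening: 0.0399
finger_force: 0.0
```

Run:
```python
from h import *
d=vision.capture("side"); c=vision.capture("top")
a=cv2.resize(d["pixels"][115:215,250:325],None,fx=5,fy=5,interpolation=cv2.INTER_CUBIC)
b=cv2.resize(c["pixels"][185:265,185:255],None,fx=6,fy=6,interpolation=cv2.INTER_CUBIC)
o=np.zeros((500,375+420,3),np.uint8); o[:500,:375]=a; o[:480,375:]=b
cv2.imwrite("pics/pair.png",o[:,:,::-1])
for g in green(c): print("top",g)
go()
```

```text
top (330.6, 215.3, 70.5, array([ 0.5152, -0.0486]))
top (314.0, 213.6, 75.5, array([0.5217, 0.0058]))
top (297.2, 212.5, 74.0, array([0.5264, 0.0611]))
top (281.0, 209.7, 74.0, array([0.5366, 0.1145]))
t 28.83 P [0.3301 0.319  0.3106] yaw -3.0173 open 0.0399 F [ 0.2 -0.2 -0.1]
```

View pics/pair.png

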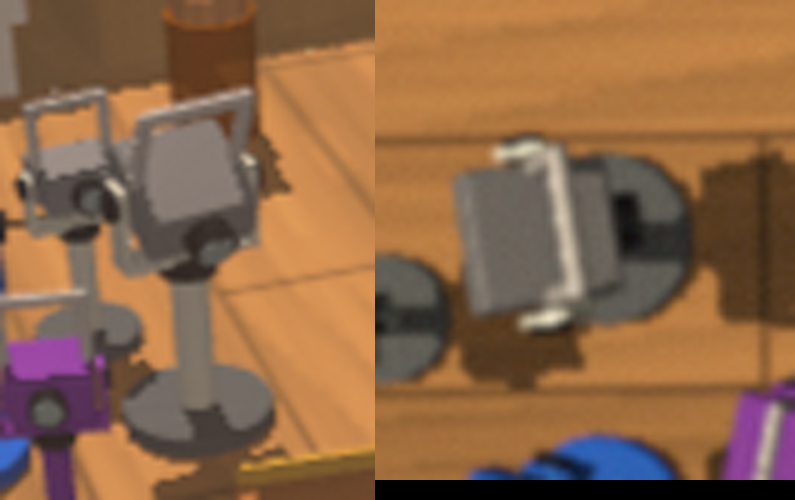

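The four seals lie in a row in the compartment. The pair picture shows the bar ends at side (137,122) and (252,95), and at top (177,147) and (200,310). The lens is at side (215,245), and the trunnions at top (145,152) and (173,318).

Run:
```python
from h import *
d=vision.capture("side"); c=vision.capture("top")
S=lambda x,y:(250+x/5-.4,115+y/5-.4); Tt=lambda x,y:(185+x/6-.4,185+y/6-.4)
def tri(a,b):
    o1,d1=ray(c,*a);o2,d2=ray(d,*b); t=np.linalg.lstsq(np.c_[d1,-d2],o2-o1,rcond=None)[0]; p,q=o1+t[0]*d1,o2+t[1]*d2; return (p+q)/2,np.linalg.norm(p-q)
A=tri(Tt(177,147),S(252,95)); B=tri(Tt(200,310),S(137,122)); print(A,B)
m=(A[0]+B[0])/2; b=A[0]-B[0]; print("bar mid",m,"heading",np.degrees(np.arctan2(-b[0],b[1])),"want",np.degrees(H1),T1)
print("trunnion mid",[onz(c,*Tt(159,235),z)[:2] for z in (.16,.165,.17)])
h=cv2.cvtColor(c["pixels"],cv2.COLOR_RGB2HSV)
Lc=L-[.001,.0015]
print("tilt from bar",[np.arcsin((m[:2]-q)@[np.cos(H1),np.sin(H1)]/.07) for q in (Lc,L)])
hd=np.array([np.cos(H1),np.sin(H1)])
for t in (.4,.5,.6):
    p=np.array([*(Lc+.038*np.cos(t)*hd),.16-.038*np.sin(t)]); q=proj(d,p); print("lens pred tilt",t,((q[0]+.4-250)*5,(q[1]+.4-115)*5))
    for s in (-.032,.032):
        p=np.array([*(Lc+.07*np.sin(t)*hd+s*np.array([-hd[1],hd[0]])),.16+.07*np.cos(t)]); q=proj(d,p); r=proj(c,p); print("  bar",np.round(((q[0]+.4-250)*5,(q[1]+.4-115)*5,(r[0]+.4-185)*6,(r[1]+.4-185)*6)))
p=np.array([*Lc,.16]);q=proj(d,p);r=proj(c,p);print("Lmid px",(q[0]+.4-250)*5,(q[1]+.4-115)*5,(r[0]+.4-185)*6,(r[1]+.4-185)*6)
p=np.array([*Lc,.0]);q=proj(d,p);print("foot base side",(q[0]+.4-250)*5,(q[1]+.4-115)*5)
```

```text
(array([0.53192971, 0.28499951, 0.2227524 ]), np.float64(0.0006041056562320335)) (array([0.45807919, 0.27391786, 0.22290984]), np.float64(0.006168137759511008))
bar mid [0.49500445 0.27945869 0.22283112] heading -81.46614167130782 want -82.7581331410838 0.4957301642086818
trunnion mid [array([0.49170875, 0.3093298 ]), array([0.49161258, 0.30808812]), array([0.49151641, 0.30684644])]
tilt from bar [np.float64(0.41654793376837723), np.float64(0.4379267648581038)]
lens pred tilt 0.4 (np.float64(204.4408298856402), np.float64(234.53259432467917))
  bar [138. 116. 195. 294.]
  bar [242.  94. 177. 158.]
lens pred tilt 0.5 (np.float64(203.72251137347973), np.float64(238.58245633230766))
  bar [143. 126. 210. 292.]
  bar [247. 103. 192. 157.]
lens pred tilt 0.6 (np.float64(202.77095888008716), np.float64(242.1091187198357))
  bar [147. 135. 225. 290.]
  bar [251. 113. 207. 155.]
Lmid px 180.25332850068594 188.60660779523016 162.7164603207687 236.3718010622776
foot base side 197.47014343234127 416.6766039319832
```

By sight the tilt is about 0.43–0.44 and 0.495 is wanted, so the bar must go about 4 mm further forward. I grip it again and correct.

>>> {"method": "play_rows", "body": {"series": [40,-0.1,-0.04,0,0,40,-0.2,-0.08,0,0,40,-0.3,-0.12,0.02,0,40,-0.4,-0.16,0.05,0,40,-0.4,-0.16,0.05,0,40,-0.4,-0.16,0.05,0,40,-0.4,-0.16,0.05,0,40,-0.4,-0.16,0.05,0]}}

```text
time: 29.6
ee_pos: [0.4955, 0.2759, 0.2914]
ee_rot: [3.141, 0.0, -3.015]
force: [-0.4, 0.4, -0.2]
opening: 0.0398
finger_force: 0.0
```

Run:
```python
from h import *
go((.4958,.2757,.204,-3.0152))
```

```text
t 29.60 P [0.4955 0.2759 0.2914] yaw -3.0153 open 0.0398 F [-0.4  0.4 -0.2]
[ 0.4958  0.2757  0.204  -3.0152] -> [-0.0006 -0.0006  0.2185] turn -0.0
```

>>> {"method": "play_rows", "body": {"series": [40,0,0,0.09,0,40,0,0,0.17,0,30,0,0,0.21,0,10,0,0,0.218,0,0,0,0,0.218,0,0,0,0,0.218,0,0,0,0,0.218,0,0,0,0,0.218,0]}}

```text
time: 30.27
ee_pos: [0.4965, 0.2762, 0.206]
ee_rot: [3.141, 0.003, -3.014]
force: [-0.4, -0.7, 2.5]
opening: 0.0094
finger_force: 15.0
```

>>> {"method": "play_rows", "body": {"series": [0,0,0,0,0,0,0,0,0,0,0,0,0,0,0,0,0,-0.003,0.002,0,0,0,-0.006,0.004,0,0,0,-0.01,0.006,0,0,0,-0.01,0.006,0,0,0,-0.01,0.006,0]}}

```text
time: 30.93
ee_pos: [0.4972, 0.272, 0.2036]
ee_rot: [3.141, 0.003, -3.015]
force: [-1.1, -1.5, 5.9]
opening: 0.0094
finger_force: 15.0
```

>>> {"method": "play_rows", "body": {"series": [40,0,0,0,0,40,0,0,0,0,40,0,0,0,0,40,0,0,0,0,40,0,0,0,0,40,0,0,-0.06,0,40,0,0,-0.14,0,40,0,0,-0.22,0]}}

```text
time: 31.6
ee_pos: [0.496, 0.2715, 0.2895]
ee_rot: [-3.14, -0.002, -3.015]
force: [-0.0, -0.5, 0.5]
opening: 0.0398
finger_force: 0.0
```

>>> {"method": "play_rows", "body": {"series": [40,0.1,0.04,-0.04,0,40,0.2,0.08,-0.05,0,40,0.3,0.12,-0.05,0,40,0.4,0.16,-0.05,0,40,0.4,0.16,-0.05,0,40,0.4,0.16,-0.05,0,40,0.4,0.16,-0.05,0,40,0.4,0.16,-0.05,0]}}

```text
time: 32.27
ee_pos: [0.3303, 0.3153, 0.3093]
ee_rot: [-3.141, 0.0, -3.016]
force: [-0.1, 0.3, 0.1]
opening: 0.0396
finger_force: 0.0
```

Run:
```python
from h import *
d=vision.capture("side"); c=vision.capture("top")
a=cv2.resize(d["pixels"][115:215,250:325],None,fx=5,fy=5,interpolation=cv2.INTER_CUBIC)
b=cv2.resize(c["pixels"][185:265,185:255],None,fx=6,fy=6,interpolation=cv2.INTER_CUBIC)
o=np.zeros((500,375+420,3),np.uint8); o[:500,:375]=a; o[:480,375:]=b
cv2.imwrite("pics/pair2.png",o[:,:,::-1])
go()
```

```text
t 32.37 P [0.3306 0.3151 0.309 ] yaw -3.0172 open 0.0401 F [ 1.4 -0.3  0.2]
```

View pics/pair2.png

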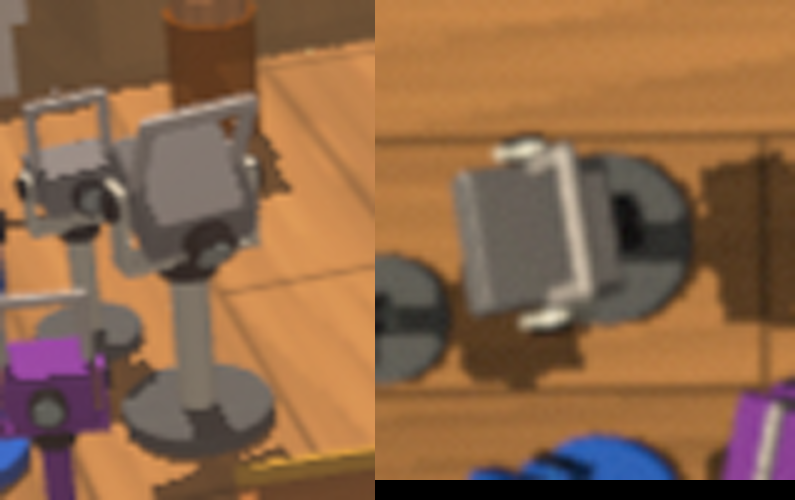

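The aim is now good: bar middle at top crop x≈200 (model: 201 at 0.5 rad), and the side view agrees. I hold still for the picture, clear of the line of sight.

>>> {"method": "play_rows", "body": {"series": [40,0,0,0,0,40,0,0,0,0,40,0,0,0,0,40,0,0,0,0,40,0,0,0,0,40,0,0,0,0,40,0,0,0,0,40,0,0,0,0]}}

```text
time: 33.03
ee_pos: [0.3296, 0.3153, 0.3095]
ee_rot: [3.141, 0.0, -3.015]
force: [-0.5, -0.1, 0.1]
opening: 0.0402
finger_force: 0.0
```

>>> {"method": "play_rows", "body": {"series": [40,0,0,0,0,40,0,0,0,0,40,0,0,0,0,40,0,0,0,0,40,0,0,0,0,40,0,0,0,0,40,0,0,0,0,40,0,0,0,0]}}

```text
time: 33.7
ee_pos: [0.3296, 0.3153, 0.3095]
ee_rot: [3.142, 0.0, -3.015]
force: [-0.1, -0.4, -0.4]
opening: 0.0399
finger_force: 0.0
```

>>> {"method": "play_rows", "body": {"series": [40,0,0,0,0,40,0,0,0,0,40,0,0,0,0,40,0,0,0,0,40,0,0,0,0,40,0,0,0,0,40,0,0,0,0,40,0,0,0,0]}}

```text
time: 34.37
ee_pos: [0.3296, 0.3152, 0.3094]
ee_rot: [-3.142, -0.0, -3.015]
force: [0.2, 0.4, 0.8]
opening: 0.0402
finger_force: 0.0
```

>>> {"method": "play_rows", "body": {"series": [40,0,0,0,0,40,0,0,0,0,40,0,0,0,0,40,0,0,0,0,40,0,0,0,0,40,0,0,0,0,40,0,0,0,0,40,0,0,0,0]}}

```text
time: 35.03
ee_pos: [0.3296, 0.3152, 0.3094]
ee_rot: [3.142, -0.0, -3.015]
force: [-0.3, -0.2, -1.0]
opening: 0.0403
finger_force: 0.0
```

Run:
```python
from h import *
k=case(.089,0,.2)
go((.42,.16,.3,-2.5),(.48,.05,.3,-2.0),k)
```

```text
t 35.03 P [0.3296 0.3152 0.3094] yaw -3.0154 open 0.0403 F [-0.3 -0.2 -1. ]
[ 0.42  0.16  0.3  -2.5 ] -> [-0.1754 -0.4135  0.0236] turn -0.984
[ 0.48  0.05  0.3  -2.  ] -> [-0.2896 -0.7052  0.0236] turn -1.939
[ 0.6145  0.0266  0.2    -1.682 ] -> [-0.6157 -0.8054  0.2736] turn -2.547
```

Run:
```python
from h import *
c=vision.capture("top"); h=cv2.cvtColor(c["pixels"],cv2.COLOR_RGB2HSV); m=cv2.inRange(h,(18,130,120),(30,255,255)); m[:145]=0;m[225:]=0;m[:,:275]=0;m[:,335:]=0
for k in cv2.findContours(m,cv2.RETR_EXTERNAL,cv2.CHAIN_APPROX_NONE)[0]:
    if cv2.contourArea(k)>15: (u,v),r=cv2.minEnclosingCircle(k); print(u,v,r,onz(c,u,v,.073)[:2])
go((.48,.16,.3,-3.253),(.617,.025,.2,-3.253))
```

```text
306.95098876953125 184.6568603515625 4.761307716369629 [0.6118605  0.02609156]
t 35.08 P [0.3296 0.3152 0.3095] yaw -3.0154 open 0.0400 F [ 0.  -0.2  0.3]
[ 0.48   0.16   0.3   -3.253] -> [-0.3243 -0.4323  0.0236] turn 0.454
[ 0.617  0.025  0.2   -3.253] -> [-0.6216 -0.8102  0.2736] turn 0.454
```

>>> {"method": "play_rows", "body": {"series": [60,-0.06,-0.08,0.02,0.1,60,-0.12,-0.16,0.02,0.2,60,-0.18,-0.24,0.02,0.3,60,-0.24,-0.32,0.02,0.4,60,-0.3,-0.4,0.02,0.454,60,-0.36,-0.48,0.02,0.454,60,-0.42,-0.56,0.05,0.454,60,-0.48,-0.64,0.1,0.454], "grip_force": 30}}

```text
time: 35.75
ee_pos: [0.5529, 0.0859, 0.2726]
ee_rot: [3.14, 0.005, 3.03]
force: [1.1, 1.2, 0.3]
opening: 0.0602
finger_force: 0.0
```

Run:
```python
from h import *
go((.615,.0265,.13,-3.253),(.615,.0265,.055,-3.253))
```

```text
t 35.75 P [0.5529 0.0859 0.2726] yaw 3.0299 open 0.0602 F [1.1 1.2 0.3]
[ 0.615   0.0265  0.13   -3.253 ] -> [-0.1691 -0.1311  0.357 ] turn -0.001
[ 0.615   0.0265  0.055  -3.253 ] -> [-0.1682 -0.1314  0.5445] turn -0.001
```

>>> {"method": "play_rows", "body": {"series": [60,-0.06,-0.05,0.07,0,60,-0.12,-0.1,0.14,0,60,-0.168,-0.131,0.22,0,60,-0.168,-0.131,0.3,0,60,-0.168,-0.131,0.36,0,60,-0.168,-0.131,0.36,0,60,-0.168,-0.131,0.36,0,60,-0.168,-0.131,0.36,0]}}

```text
time: 36.42
ee_pos: [0.6126, 0.0283, 0.1288]
ee_rot: [3.141, 0.003, 3.031]
force: [0.7, 0.2, 0.4]
opening: 0.0599
finger_force: 0.0
```

Run:
```python
from h import *
go((.615,.0265,.055,-3.253))
```

```text
t 36.42 P [0.6126 0.0283 0.1288] yaw 3.0311 open 0.0599 F [0.7 0.2 0.4]
[ 0.615   0.0265  0.055  -3.253 ] -> [-0.0059 -0.0039  0.1844] turn 0.002
```

>>> {"method": "play_rows", "body": {"series": [60,-0.004,-0.002,0.06,0,60,-0.004,-0.002,0.12,0,60,-0.004,-0.002,0.17,0,50,-0.004,-0.002,0.184,0,40,-0.004,-0.002,0.184,0,30,-0.004,-0.002,0.184,0,10,-0.004,-0.002,0.184,0,10,-0.004,-0.002,0.184,0]}}

```text
time: 37.08
ee_pos: [0.6141, 0.0273, 0.0553]
ee_rot: [3.14, 0.004, 3.031]
force: [0.9, -0.8, 0.1]
opening: 0.0347
finger_force: 0.0
```

>>> {"method": "play_rows", "body": {"series": [10,0,0,0,0,10,0,0,0,0,10,0,0,0,0,10,0,0,0,0,10,0,0,0,0,10,0,0,0,0,10,0,0,0,0,10,0,0,0,0]}}

```text
time: 37.75
ee_pos: [0.6128, 0.0253, 0.0545]
ee_rot: [-3.139, -0.0, 3.03]
force: [-0.1, -5.1, 4.2]
opening: 0.021
finger_force: 30.3
```

Run:
```python
from h import *
P=env.observe()["ee_pos"]
f=lambda d:(P[0]-d*np.cos(.111),P[1]+d*np.sin(.111),P[2],-3.253)
go(f(.06),f(.12),f(.126))
```

```text
t 37.75 P [0.6128 0.0253 0.0545] yaw 3.0304 open 0.0210 F [-0.1 -5.1  4.2]
[ 0.5531  0.0319  0.0545 -3.253 ] -> [ 0.15 -0.    0.  ] turn 0.0
[ 0.4935  0.0386  0.0545 -3.253 ] -> [ 3.e-01 -1.e-04  0.e+00] turn 0.0
[ 0.4875  0.0392  0.0545 -3.253 ] -> [ 3.15e-01 -1.00e-04  0.00e+00] turn 0.0
```

>>> {"method": "play_rows", "body": {"series": [10,0.02,-0.003,0,0,10,0.06,-0.003,0,0,10,0.1,-0.003,0,0,10,0.15,-0.003,0,0,10,0.2,-0.003,0,0,10,0.24,-0.003,0,0,10,0.27,-0.003,0,0,10,0.285,-0.003,0,0]}}

```text
time: 38.42
ee_pos: [0.4986, 0.0379, 0.0544]
ee_rot: [-3.141, 0.001, 3.031]
force: [1.5, -5.7, 3.8]
opening: 0.0211
finger_force: 30.3
```

>>> {"method": "play_rows", "body": {"series": [10,0.005,0,0,0,10,0.01,0,0,0,10,0.015,0,0,0,10,0.02,0,0,0,10,0.025,0,0,0,10,0.03,0,0,0,10,0.035,0,0,0,10,0.035,0,0,0]}}

```text
time: 39.08
ee_pos: [0.4898, 0.039, 0.0544]
ee_rot: [3.141, 0.008, 3.032]
force: [10.8, -13.1, -1.3]
opening: 0.0209
finger_force: 30.2
```

>>> {"method": "play_rows", "body": {"series": [10,-0.004,-0.006,0,0,10,-0.004,-0.006,0,0,60,-0.004,-0.006,0,0,60,-0.004,-0.006,0,0,60,-0.004,-0.006,0,0,60,-0.004,-0.006,0,0,60,-0.004,-0.006,-0.06,0,60,-0.004,-0.006,-0.14,0]}}

```text
time: 39.75
ee_pos: [0.4838, 0.0365, 0.107]
ee_rot: [-3.138, -0.009, 3.029]
force: [1.3, 0.0, 1.1]
opening: 0.0533
finger_force: 0.0
```

Run:
```python
from h import *
go((.46,.12,.3,-3.0152),(.4963,.272,.29,-3.0152))
```

```text
t 39.75 P [0.4838 0.0365 0.107 ] yaw 3.0294 open 0.0533 F [1.3 0.  1.1]
[ 0.46    0.12    0.3    -3.0152] -> [ 0.0865  0.199  -0.4827] turn -0.456
[ 0.4963  0.272   0.29   -3.0152] -> [ 0.0387  0.5868 -0.4597] turn -0.456
```

>>> {"method": "play_rows", "body": {"series": [40,0,0,-0.1,0,40,0,0.02,-0.2,-0.1,40,0.02,0.06,-0.3,-0.2,40,0.04,0.1,-0.39,-0.3,40,0.06,0.15,-0.46,-0.4,40,0.04,0.23,-0.48,-0.456,40,0.04,0.32,-0.48,-0.456,40,0.04,0.41,-0.48,-0.456]}}

```text
time: 40.42
ee_pos: [0.4887, 0.2034, 0.3021]
ee_rot: [3.14, 0.001, -3.015]
force: [1.1, 0.5, -0.5]
opening: 0.0399
finger_force: 0.0
```

Run:
```python
from h import *
d=vision.capture("side"); cv2.imwrite("pics/shut.png",cv2.resize(d["pixels"][95:295,240:440],None,fx=3,fy=3,interpolation=cv2.INTER_CUBIC)[:,:,::-1])
go((.4963,.272,.29,-3.0152),(.4963,.272,.2035,-3.0152))
```

```text
t 40.47 P [0.4898 0.2084 0.3005] yaw -3.0115 open 0.0400 F [ 1.9  3.1 -0.2]
[ 0.4963  0.272   0.29   -3.0152] -> [-0.0367  0.1554  0.0266] turn 0.007
[ 0.4963  0.272   0.2035 -3.0152] -> [-0.0365  0.155   0.2429] turn 0.007
```

View pics/shut.png

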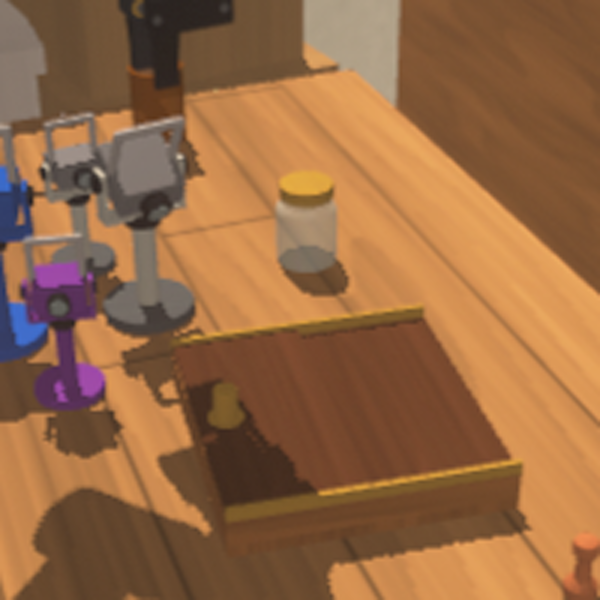

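The cover is shut, with the knob at the near end at crop (227,405). The jar and signet look untouched. Now I grip the bar again and tip the head back to level.

>>> {"method": "play_rows", "body": {"series": [40,-0.02,0.07,0.02,0,40,-0.034,0.14,0.026,0,40,-0.034,0.152,0.026,0,40,-0.034,0.152,0.026,0,40,-0.034,0.152,0.026,0,40,-0.034,0.152,0.026,0,40,-0.034,0.152,0.026,0,40,-0.034,0.152,0.026,0], "grip_force": 15}}

```text
time: 41.13
ee_pos: [0.4949, 0.2633, 0.2913]
ee_rot: [3.141, 0.0, -3.015]
force: [-0.4, -0.4, -0.1]
opening: 0.0402
finger_force: 0.0
```

Run:
```python
from h import *
go((.4966,.272,.2035,-3.0152))
```

```text
t 41.13 P [0.4949 0.2633 0.2913] yaw -3.0155 open 0.0402 F [-0.4 -0.4 -0.1]
[ 0.4966  0.272   0.2035 -3.0152] -> [-0.0069  0.021   0.2195] turn -0.0
```

>>> {"method": "play_rows", "body": {"series": [40,-0.006,0.021,0.06,0,40,-0.006,0.021,0.13,0,40,-0.006,0.021,0.19,0,30,-0.006,0.021,0.218,0,10,-0.006,0.021,0.218,0,0,-0.006,0.021,0.218,0,0,-0.006,0.021,0.218,0,0,-0.006,0.021,0.218,0]}}

```text
time: 41.8
ee_pos: [0.497, 0.2732, 0.2053]
ee_rot: [3.14, 0.003, -3.014]
force: [0.1, 0.2, -0.8]
opening: 0.0144
finger_force: 0.0
```

>>> {"method": "play_rows", "body": {"series": [0,0,0,0,0,0,0,0,0,0,0,0,0,0,0,0,0,0,0,0,0,0,0,0,0,0,0,0,0,0,0,0,0,0,0,0,0,0,0,0]}}

```text
time: 42.47
ee_pos: [0.4968, 0.2727, 0.2053]
ee_rot: [-3.142, 0.002, -3.014]
force: [0.1, -2.6, 5.6]
opening: 0.0096
finger_force: 15.0
```

Run:
```python
from h import *
P=env.observe()["ee_pos"]; hd=np.array([np.cos(H1),np.sin(H1)]); L2=np.array([.4923,.305]); t0=np.arcsin((P[:2]-L2)@hd/.07); print(t0)
W=[(*(P[:2]+.07*(np.sin(t)-np.sin(t0))*hd),P[2]+.07*(np.cos(t)-np.cos(t0)),-3.0152) for t in np.linspace(t0,0,7)[1:]]
go(*W)
```

```text
0.4848152287975766
t 42.47 P [0.4968 0.2727 0.2053] yaw -3.0138 open 0.0096 F [ 0.1 -2.6  5.6]
[ 0.4962  0.2778  0.2077 -3.0152] -> [-0.      0.0128 -0.0061] turn 0.003
[ 0.4955  0.283   0.2097 -3.0152] -> [-0.0001  0.026  -0.0111] turn 0.003
[ 0.4949  0.2884  0.2113 -3.0152] -> [-0.0001  0.0396 -0.0151] turn 0.003
[ 0.4942  0.2939  0.2124 -3.0152] -> [-0.0001  0.0534 -0.0179] turn 0.003
[ 0.4934  0.2995  0.2131 -3.0152] -> [-0.0001  0.0674 -0.0196] turn 0.003
[ 0.4927  0.3051  0.2133 -3.0152] -> [-0.0002  0.0816 -0.0202] turn 0.003
```

>>> {"method": "play_rows", "body": {"series": [0,0,0.013,-0.006,0,0,0,0.026,-0.011,0,0,0,0.04,-0.015,0,0,0,0.054,-0.018,0,0,0,0.068,-0.02,0,0,0,0.0815,-0.02,0,0,0,0.0815,-0.02,0,0,0,0.0815,-0.02,0]}}

```text
time: 43.13
ee_pos: [0.4919, 0.3061, 0.2121]
ee_rot: [3.141, 0.0, -3.014]
force: [-1.8, -1.7, 5.0]
opening: 0.0093
finger_force: 15.0
```

>>> {"method": "play_rows", "body": {"series": [40,0,0,0,0,40,0,0,0,0,40,0,0,0,0,40,0,0,0,0,40,0,0,0,0,40,0,0,-0.06,0,40,0,0,-0.14,0,40,0,0,-0.22,0]}}

```text
time: 43.8
ee_pos: [0.4917, 0.3049, 0.2997]
ee_rot: [-3.14, -0.002, -3.014]
force: [0.9, -0.2, 0.6]
opening: 0.0397
finger_force: 0.0
```

>>> {"method": "play_rows", "body": {"series": [40,0.1,0.04,-0.04,0,40,0.2,0.06,-0.05,0,40,0.3,0.06,-0.05,0,40,0.4,0.06,-0.05,0,40,0.4,0.06,-0.05,0,40,0.4,0.06,-0.05,0,40,0.4,0.06,-0.05,0,40,0.4,0.06,-0.05,0]}}

```text
time: 44.47
ee_pos: [0.331, 0.309, 0.3195]
ee_rot: [-3.142, 0.0, -3.015]
force: [-0.3, 0.4, -0.2]
opening: 0.04
finger_force: 0.0
```

Run:
```python
from h import *
d=vision.capture("side"); c=vision.capture("top")
a=cv2.resize(d["pixels"][115:215,250:325],None,fx=5,fy=5,interpolation=cv2.INTER_CUBIC)
b=cv2.resize(c["pixels"][185:265,185:255],None,fx=6,fy=6,interpolation=cv2.INTER_CUBIC)
o=np.zeros((500,375+420,3),np.uint8); o[:500,:375]=a; o[:480,375:]=b
cv2.imwrite("pics/pair3.png",o[:,:,::-1])
hd=np.array([np.cos(H1),np.sin(H1)]); Lc=np.array([.4915,.3085])
for t in (-.1,0,.1):
    for s in (-.032,.032):
        p=np.array([*(Lc+.07*np.sin(t)*hd+s*np.array([-hd[1],hd[0]])),.16+.07*np.cos(t)]); q=proj(d,p); r=proj(c,p); print(t,"bar",np.round(((q[0]+.4-250)*5,(q[1]+.4-115)*5,(r[0]+.4-185)*6,(r[1]+.4-185)*6)))
h=cv2.cvtColor(c["pixels"],cv2.COLOR_RGB2HSV); m=cv2.inRange(h,(18,130,120),(30,255,255)); m[:145]=0;m[230:]=0;m[:,:275]=0;m[:,335:]=0
for k in cv2.findContours(m,cv2.RETR_EXTERNAL,cv2.CHAIN_APPROX_NONE)[0]:
    if cv2.contourArea(k)>15: (u,v),r=cv2.minEnclosingCircle(k); print("knob",onz(c,u,v,.073)[:2])
print(green(c)); go()
```

```text
-0.1 bar [116.  86. 118. 303.]
-0.1 bar [219.  64. 100. 167.]
0 bar [121.  89. 132. 301.]
0 bar [223.  68. 115. 165.]
0.1 bar [125.  94. 148. 299.]
0.1 bar [228.  73. 130. 163.]
knob [0.49135273 0.04019262]
[]
t 44.57 P [0.3312 0.3089 0.3192] yaw -3.0159 open 0.0398 F [-0.7 -0.   0.5]
```

View pics/pair3.png

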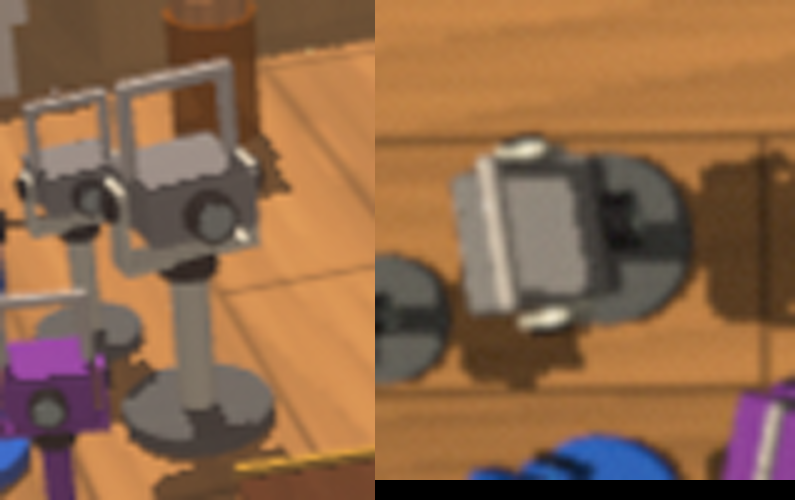

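The head is level: bar middle at top crop (122,234) against a predicted (123.5,233). The cover is shut with its knob at −35 mm, and no seals are left outside. Handing in.

```bash
python3 -c "
from h import *
print(job.job_done())"
```

```text
the job is handed in; nothing more can be done
None
```

I handed the job in after about 45 s of the 210 s allowed. All four seals are side by side in the shut case. The camera was aimed at the compartment for over three seconds before the cover was closed, to within about 1–2° by my image estimate, and it is now back to level. The jar and signet looked undisturbed; I did not look at the burnisher again, but the arm was not knowingly near it.

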